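# Show a photometer cell to the inspection camera

## Task

Take the black light hood off the photometer and set it, open side down, fully home in the oblong pocket of the kit tray. Then draw the blue-capped glass cell up out of the photometer's well, holding it by its cap only so that no finger touches the glass, and show it to the inspection camera for a scratch check: the middle of the glass 130 mm straight out from the front of the lens, cap end up, the cell square across the line of sight (lean it if the camera looks down) and its white index mark facing the lens. Finish while still holding it there, steady in the air; drop nothing, and leave the spare cells, the bottle, the beaker and the camera as they are.

Things in the scene. Friction and masses are not known exactly. Their poses are not given: they have to be found in the camera images.
- photometer: Bench photometer, fixed: pale housing 200 (x) x 180 (y) x 75 mm high, sloping blue-grey keypad at its front (-x), flat deck 75 mm high over the rear 120 mm. Origin: centre of the underside; z up. The cell well opens in the deck at its own x, y = (45, 35) mm, in a collar 37 (x) x 55 (y) mm standing 4 mm above the deck; the light hood sits over this collar on the deck.
- well (a point): Centre of the mouth of the well, level with the top of the collar (79 mm above the bench). The well is 28 mm wide and 50 mm deep, straight down. Axes as the photometer's.
- hood: Black light hood, an oblong cup 46 (x) x 64 (y) x 46 mm high outside, walls 2.5 mm, open below, about 60 g, loose. Origin: centre of its open underside; z up through its closed top. At the start it stands on the photometer's deck over well and cell, its axes along the photometer's. It comes off straight up (36 mm clears the cell's cap). It may be turned end for end.
- tray: Grey kit tray, fixed: a block 130 (x) x 250 (y) x 30 mm high with pockets in its top, all 14 mm deep. Origin: centre of the underside; z up. In its own x, y the oblong pocket for the hood, 52 x 70 mm, lies at (0, -62) mm; two round pockets with spare cells at (30, 35) and (-30, 35) mm, an empty round one at (0, 85) mm.
- pocket (a point): Centre of the floor of the hood's pocket (16 mm above the bench, 14 mm below the tray's top). The pocket is 52 along x and 70 along y: 3 mm of play all round the hood. Axes as the tray's.
- cell: The cell to be shown: empty clear glass vial 25 mm in diameter, 58 mm tall, under a dark blue cap 30 mm in diameter, 22 mm tall (80 mm over all), about 45 g, loose. Origin: centre of its underside; z along its axis to the cap; x out through the white index mark. At the start it stands in the well, cap and 8 mm of glass above the collar (cap top 109 mm above the bench).
- glass_mid (a point): Middle of the glass: on the cell's axis, 29 mm above its underside (51 mm below the cap's top). Axes as the cell's. This is the point to bring to the focus.
- mark (a point): Middle of the white index mark on the glass, 12.5 mm from the axis on the cell's x side, 29 mm above its underside. Axes as the cell's. The mark is a line 5 mm wide down the glass, carried on up the side of the cap and along a radius of the cap's top. At the start it faces the photometer's front (keypad) within about 30 degrees.
- lens (a point): Centre of the front of the inspection camera's lens. Camera: aluminium box 52 x 42 x 42 mm, black lens 34 mm and ring light 64 mm in diameter, 245 mm above the bench on a post stand 314 mm tall with a base plate 140 x 130 mm; it looks 2 to 23 degrees downward. Axes are the camera head's: -x is the direction of looking, y level, z the camera's own up.
- focus (a point): The camera's point of sharp focus, 130 mm straight out from the lens front along the line of sight. Axes as at the lens: x points back to the lens, so the cell is rightly held when its x, y and z axes lie along this point's.
- spare_a: Spare cell like the other but with a light grey cap, standing in the tray, 96 mm high above the bench. Bystander.
- spare_b: A second grey-capped spare cell in the tray, 96 mm high above the bench. Bystander.
- bottle: Amber bottle 68 mm in diameter and 135 mm tall with a red cap, on the bench behind the photometer. Origin: centre of its underside. Bystander.
- beaker: Small empty beaker 54 mm in diameter and 66 mm tall, on the bench between the photometer and the camera. Origin: centre of its underside. Bystander.
Not all that is in view belongs to the job. There is more than one size of the hood; the one meant has the size given above.

How it is judged:
By the outcome, as a careful person would: the job done as asked, in the order asked, and still so for the second after the job is handed in, while the arm keeps its last pose, push and grip.
It also fails if it takes over 67 s, if anything falls off the work surface, if the arm or the gripper's body presses on something with over 40 N, if the wrist force passes 120 N, or if a joint passes its speed limit or range.

## Robot

A 6-joint arm with a two-finger parallel gripper is mounted at the origin on the work surface. World frame = base frame: x ahead of the robot, y to its left, z up, the work surface at z = 0. Lengths are in mm, angles in rad, forces in N, time in s.
With the tool pointing down it reaches from about 375 to 900 mm from the base axis. Payload 3.1 kg.
Tool frame: the origin (TCP) lies on the centre line of the jaws, within the pads' length; the fingertips stand robot.tip_reach ahead of it and the grasp point (between the pads) lies 5 mm behind it (robot.tip_reach is the distance from the TCP to the fingertips, in mm); z points along the fingers, y is the direction in which the jaws open and shut (so a half turn about z gives the same grasp; the last joint's range is limited). The gripper opens to 85 mm and grips with 20 to 120 N. Pads are 22 mm wide; open, the fingers measure 114 mm over their backs; the gripper's body (76 mm by 85 mm) begins 54 mm behind the grasp point. The pads swing forward as they close: fully open they stand 13 mm farther back than shut.
Start: joints at [0.925, 0.527, 1.433, -0, 1.181, -0.178], TCP at [281.227, 558.129, 245.31] pointing down, gripper open.
Joint ranges: [-3.08, 3.08], [-0.75, 2.2], [0.22, 2.44], [-1.43, 4.57], [0, 2.65], [-2.85, 2.85]. Speed limits (rad/s): [2.79, 2.79, 3.14, 3.14, 3.14, 3.14].

## Interface

Orientations are given as [roll, pitch, yaw] about the fixed x, y, z axes, in that order (R = Rz(yaw) Ry(pitch) Rx(roll)).
In Python, from rig import robot gives the robot as it stands.
- The arm moves only by the tool arm_command, never from a script. Its argument "motion" is a list of rows, each an object with "delta_rot": the turn, a rotation vector about the world's x, y, z in rad, a list of three; "offset": the shift along the world's x, y, z in cm, a list of three; "fingers": the finger opening in cm, from 0 to 8.54. A call has 1 to 8 rows; each row is the pose to reach, as a shift and turn from the pose measured when the call began; what a row does not reach only later rows make up. A row lasts 1/8 s, in which the tool goes at most 62.5 mm and 10.7 degrees, less where a joint would pass 70% of its speed; a pose out of reach is approached as far as the arm can. A call with a gripper value outside its range is refused whole. The fingers move at their own pace and stop on an object; the grip force is fixed at half the most. Time passes only in rows, so rows that repeat a pose let the fingers close. It gives the time, the measured TCP pose, the force and the opening at its end, in the units of the state.
- robot.read_state(): the state, without advancing time (a new reading comes with each control period).
- robot.capture(name): name is "side" or "top"; returns the picture (420x560x3 uint8, red, green, blue); there is no depth.
- robot.get_calibration(name): a dict with "K" (3x3 intrinsics, pixels), "R" (3x3) and "t" (3): a world point X has camera coordinates R X + t. Camera axes: x right, y down, z forward; pixel columns grow to the right and rows downward; lengths in mm; the calibration is good to about 2 mm. A picture is of the moment at which its call begins. get_calibration takes no time and is no camera call.
- robot.job_done(): hands the job in, once; it reports no verdict.
The state is a dict: "t": time; "q": joint angles; "qd": joint speeds; "joint_efforts": joint torques, N m; "position": TCP position; "ee_rot": TCP orientation; "force": force on the tool from outside, world axes, zero at the start; "torque": the same for the moment, N m; "finger_gap": opening from 0.0 (shut) to 1.0 (fully open).
Only numpy, scipy, OpenCV 4.12 (cv2) and the standard library are available. Lean on these libraries where they do the work, as an engineer would, in place of code of your own. Each camera call takes 0.05 s, during which the arm holds its last target.

## Working session

There is one attempt and no reset: what is moved stays moved. The work goes in short steps, Python scripts to look and compute and a tool call to move; the robot and the scene stay as the last step left them, time stands still between calls to the robot, and variables do not carry over. Pictures are saved under pics/ and viewed, and the job is handed in when it is done.

Besides the shell and the picture viewer there is one more tool, called after ">>>" as a command line: name --argument value ..., lists and objects as JSON in quotes. arm_command: Moves the arm, as the interface text tells. Its arguments: {"type":"object","properties":{"motion":{"type":"array","items":{"type":"object","properties":{"delta_rot":{"type":"array","items":{"type":"number"}},"offset":{"type":"array","items":{"type":"number"}},"fingers":{"type":"number"}}}}},"required":["motion"]}

```bash
ls; mkdir -p pics; python3 - <<'E'
from rig import robot
import cv2
print(robot.read_state()); print(robot.tip_reach)
for n in("side","top"):
    cv2.imwrite(f"pics/{n}0.png",robot.capture(n)[:,:,::-1]); c=robot.get_calibration(n)
    print(n,c, -c["R"].T@c["t"])
E
```

```text
pics
{'t': 0.0, 'q': array([ 9.25513001e-01,  5.28464376e-01,  1.43391622e+00, -2.98061868e-05,
        1.18140495e+00, -1.78498596e-01]), 'qd': array([-0.00175809,  0.0015987 ,  0.00071498,  0.00181124,  0.0001234 ,
        0.00093218]), 'joint_efforts': array([-1.21848425e-03, -4.42350590e+01, -1.78025776e+01, -1.62045967e-04,
        8.32675636e-03,  2.04986355e-05]), 'position': array([280.81528225, 557.58222585, 244.33026589]), 'ee_rot': array([-3.13942971e+00, -3.62240900e-04,  2.67481888e+00]), 'force': array([-0.55077354,  1.06587803,  0.14235285]), 'torque': array([-0.05061782,  0.03731359, -0.00133292]), 'finger_gap': 1.0037714662904431}
14.0
side {'K': array([[464.59886842,   0.        , 286.51202951],
       [  0.        , 464.59886842, 216.41954672],
       [  0.        ,   0.        ,   1.        ]]), 'R': array([[ 0.98758524, -0.15681864, -0.00912715],
       [-0.12451862, -0.74610279, -0.65408389],
       [ 0.09576275,  0.6471001 , -0.75636695]]), 't': array([-571.23917791,  180.10026521, 1408.34113247])} [ 451.70659294 -866.54532858 1177.80957575]
top {'K': array([[389.51419756,   0.        , 275.22115587],
       [  0.        , 389.51419756, 208.26691413],
       [  0.        ,   0.        ,   1.        ]]), 'R': array([[ 0.0117298 , -0.99966222, -0.02319161],
       [-0.99440973, -0.00922791, -0.10518616],
       [ 0.10493662,  0.02429577, -0.99418209]]), 't': array([   9.122728  ,  630.35992227, 1024.12480005])} [ 519.26083531   -9.94535357 1084.68324257]
```

View pics/side0.png

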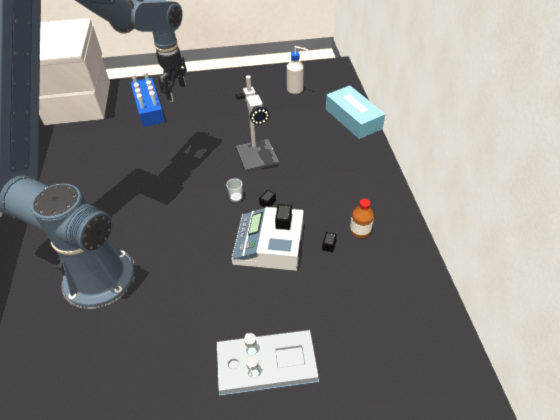

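View pics/top0.png

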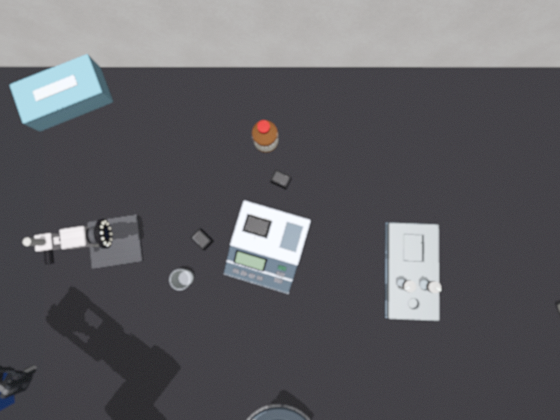

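The side view shows the photometer at about (268,238) with the hood on it at (284,217), the tray at (266,361), and the camera at (258,115). In the top view the photometer is at (267,247), the hood at (257,226), the tray at (413,271), and the pocket at (412,247). The other two black blocks are decoy hoods. Next I'll look at magnified crops.

```bash
cat > h.py <<'E'
import numpy as np,cv2
from rig import robot
C={n:robot.get_calibration(n) for n in("side","top")}
def proj(n,X):
    c=C[n];p=(np.atleast_2d(X)@c["R"].T+c["t"])@c["K"].T;return p[:,:2]/p[:,2:]
def ray(n,uv):
    c=C[n];d=np.linalg.inv(c["K"])@np.array([uv[0],uv[1],1.]);d=c["R"].T@d;return -c["R"].T@c["t"],d/np.linalg.norm(d)
def onz(n,uv,z):
    o,d=ray(n,uv);return o+d*(z-o[2])/d[2]
def tri(a,b):
    oa,da=ray("side",a);ob,db=ray("top",b)
    s=np.linalg.lstsq(np.c_[da,-db],ob-oa,rcond=None)[0];p,q=oa+da*s[0],ob+db*s[1]
    return (p+q)/2,np.linalg.norm(p-q)
def crop(src,x0,y0,x1,y1,k,out):
    im=cv2.imread(src)[y0:y1,x0:x1];cv2.imwrite(out,cv2.resize(im,None,fx=k,fy=k,interpolation=cv2.INTER_CUBIC))
E
python3 - <<'E'
from h import *
im=[]
crop("pics/top0.png",215,190,325,300,5,"pics/c1.png")
crop("pics/top0.png",375,215,450,330,5,"pics/c2.png")
crop("pics/top0.png",15,200,155,280,5,"pics/c3.png")
crop("pics/side0.png",220,65,300,175,5,"pics/c4.png")
crop("pics/side0.png",225,195,315,275,6,"pics/c5.png")
crop("pics/side0.png",205,325,325,395,5,"pics/c6.png")
a=[cv2.imread(f"pics/c{i}.png") for i in range(1,7)]
def mont(l,o):
    h=max(x.shape[0] for x in l);m=np.hstack([cv2.copyMakeBorder(x,0,h-x.shape[0],0,8,0) for x in l]);k=min(1,800/m.shape[1],600/m.shape[0]);cv2.imwrite(o,cv2.resize(m,None,fx=k,fy=k))
mont([a[0]],"pics/m1.png");mont([a[2]],"pics/m2.png");mont([a[1],a[3]],"pics/m3.png");
E
```

```text
(no output)
```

View pics/m1.png

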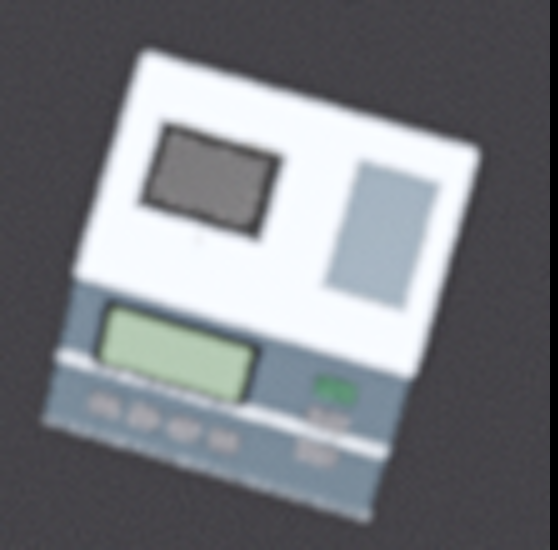

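View pics/m2.png

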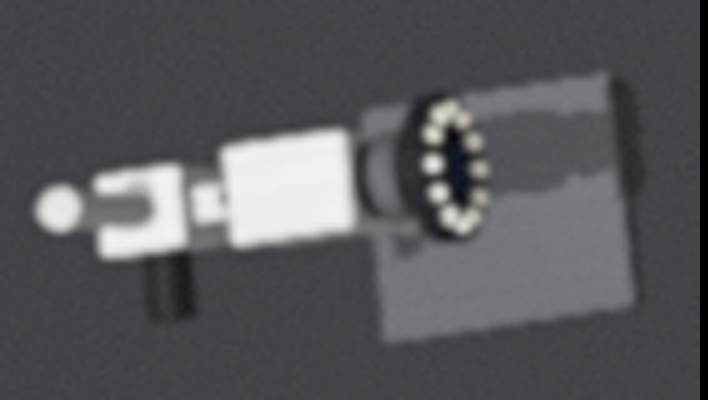

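View pics/m3.png

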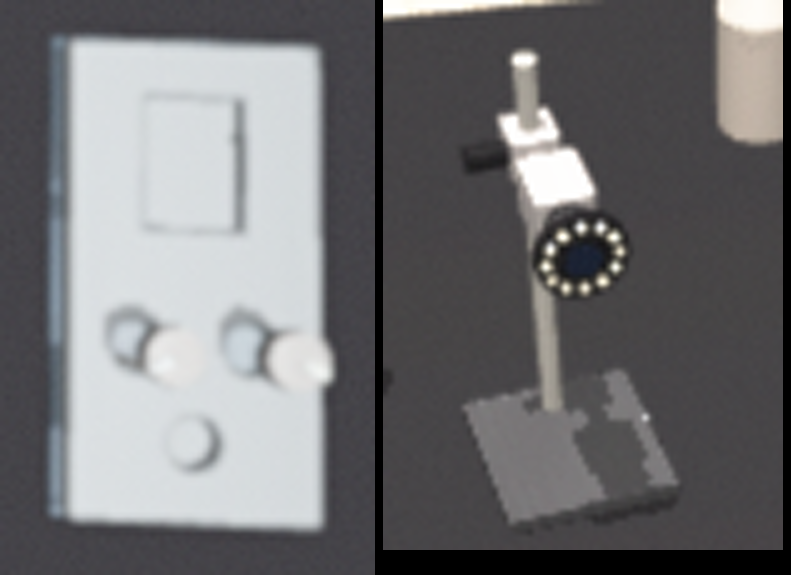

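View pics/c5.png

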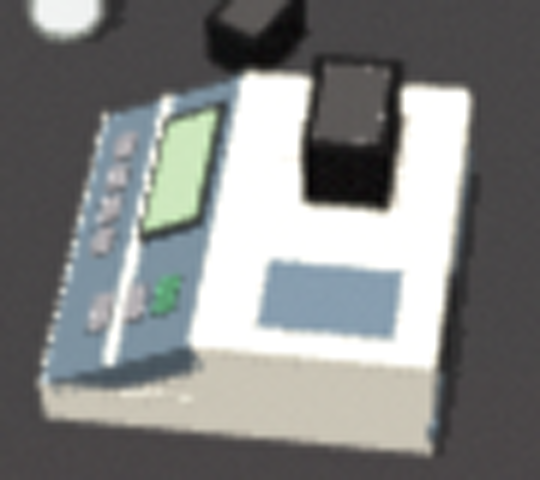

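View pics/c6.png

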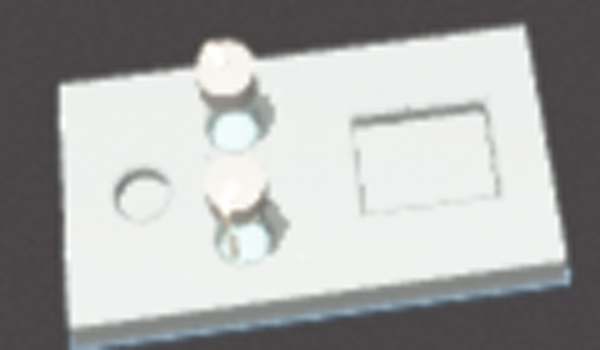

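The crops show a bright deck quadrilateral in both views, the tray top, the pocket outline and the ring LEDs, all sharp enough to fit. Next I'll fit them.

```bash
cat >> h.py <<'E'
def rect(n,mask,z):
    cs,_=cv2.findContours(mask.astype(np.uint8),cv2.RETR_EXTERNAL,cv2.CHAIN_APPROX_NONE)
    c=max(cs,key=cv2.contourArea)[:,0,:].astype(float)
    P=np.array([onz(n,p,z)[:2] for p in c]).astype(np.float32)
    h=cv2.convexHull(P); (cx,cy),(w,hh),a=cv2.minAreaRect(h)
    return (round(cx,1),round(cy,1)),(round(w,1),round(hh,1)),round(a,1)
E
python3 - <<'E'
from h import *
for n in("top","side"):
    im=cv2.imread(f"pics/{n}0.png").astype(int)
    g=im.min(2)
    b={"top":((225,195,315,265),(375,215,450,330)),"side":((225,200,310,268),(205,325,325,395))}[n]
    def sub(m,r):
        o=np.zeros(m.shape,bool);o[r[1]:r[3],r[0]:r[2]]=m[r[1]:r[3],r[0]:r[2]];return o
    for th in (170,200,220): 
        m=sub(g>th,b[0]); print(n,"deck",th,rect(n,m,75))
    mx=im.max(2)
    for th in(160,180,200):
        m=sub(g>th,b[1]); print(n,"tray",th,rect(n,m,30))
    # leds
    r={"top":(95,215,118,252),"side":(322//5+220-80,100,268+5,128)}[n]
    if n=="side": r=(247,103,272,128)
    G=cv2.resize(im[r[1]:r[3],r[0]:r[2]].astype(np.uint8),None,fx=16,fy=16,interpolation=cv2.INTER_CUBIC)
    cv2.imwrite(f"pics/led_{n}.png",G)
    # hood top
    r=(240,212,274,240) if n=="top" else (272,203,296,232)
    G=cv2.resize(im[r[1]:r[3],r[0]:r[2]].astype(np.uint8),None,fx=16,fy=16,interpolation=cv2.INTER_CUBIC)
    cv2.imwrite(f"pics/hood_{n}.png",G)
E
```

```text
top deck 170 ((563.2, 27.9), (183.3, 124.0), 74.0)
top deck 200 ((563.1, 27.9), (181.1, 121.2), 74.0)
top deck 220 ((563.1, 27.5), (179.0, 118.9), 74.1)
top tray 160 ((467.4, -355.8), (133.8, 252.3), 88.9)
top tray 180 ((467.5, -355.8), (133.8, 250.3), 88.9)
top tray 200 ((467.4, -356.6), (133.1, 247.2), 88.2)
side deck 170 ((526.1, 11.3), (230.0, 188.1), 74.1)
side deck 200 ((563.4, 24.0), (182.1, 121.6), 74.0)
side deck 220 ((563.6, 24.2), (181.0, 120.2), 74.2)
side tray 160 ((468.2, -349.1), (144.3, 250.4), 88.6)
side tray 180 ((468.0, -349.5), (142.8, 249.4), 88.6)
side tray 200 ((468.1, -349.7), (140.4, 248.8), 88.6)
```

View pics/led_top.png

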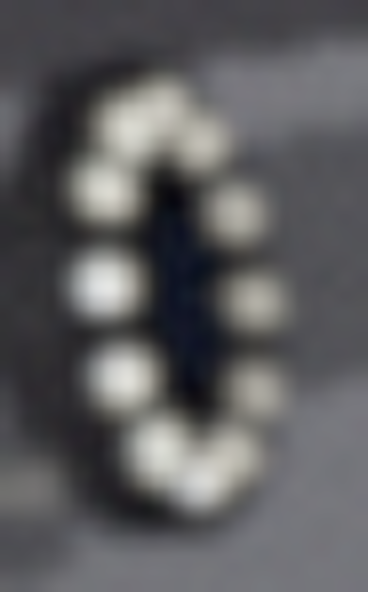

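View pics/led_side.png

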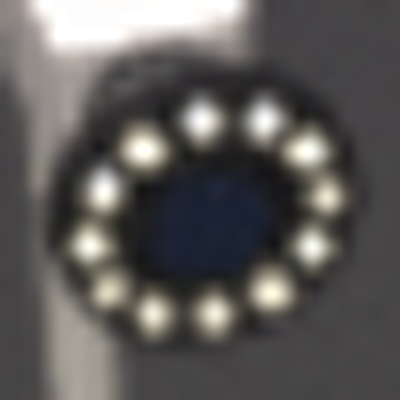

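View pics/hood_top.png

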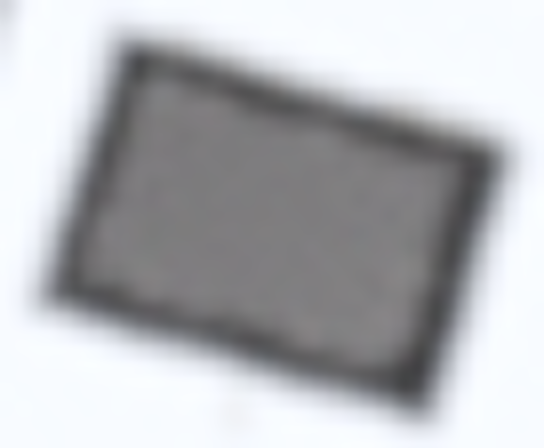

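View pics/hood_side.png

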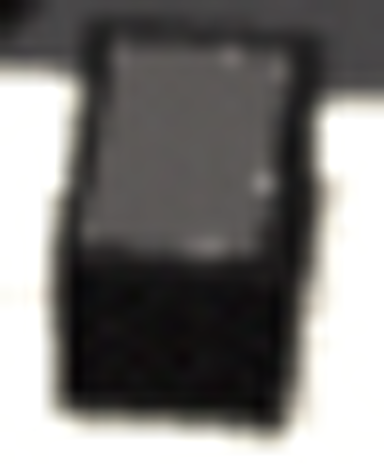

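```bash
cat >> h.py <<'E'
def edges(n,mask,z,th,L,W,tol=9,trim=14):
    # robust rectangle: th=direction (rad) of length L; line fit per side, returns corners-free centre, per-side offsets
    cs,_=cv2.findContours(mask.astype(np.uint8),cv2.RETR_EXTERNAL,cv2.CHAIN_APPROX_NONE)
    c=max(cs,key=cv2.contourArea)[:,0,:].astype(float)
    P=np.array([onz(n,p,z)[:2] for p in c]); c0=np.array(cv2.minAreaRect(P.astype(np.float32))[0])
    u=np.array([np.cos(th),np.sin(th)]);v=np.array([-u[1],u[0]]);Q=(P-c0)@np.c_[u,v]
    out=[]
    for ax,half,oh in((0,L/2,W/2),(1,W/2,L/2)):
        for s in(1,-1):
            m=(abs(Q[:,ax]*s-half)<tol)&(abs(Q[:,1-ax])<oh-trim); q=Q[m]
            vx,vy,x0,y0=cv2.fitLine(q.astype(np.float32),cv2.DIST_HUBER,0,.5,.01).ravel()
            d=np.array([vx,vy]);sl=d[1-ax]; slope=d[ax]/sl
            at0=(np.array([x0,y0])[ax]-slope*np.array([x0,y0])[1-ax])
            ang=np.degrees(np.arctan(slope))*(-1 if ax==0 else 1)
            out.append((round(float(at0),1),round(float(ang),2),len(q)))
    return c0.round(1),out
E
python3 - <<'E'
from h import *
import itertools
def sub(m,r):
    o=np.zeros(m.shape,bool);o[r[1]:r[3],r[0]:r[2]]=m[r[1]:r[3],r[0]:r[2]];return o
I={n:cv2.imread(f"pics/{n}0.png").astype(int) for n in C}
for n in C:
    im=I[n];g=im.min(2)
    b={"top":((225,195,315,265),(375,215,450,330)),"side":((225,200,310,268),(205,325,325,395))}[n]
    print(n,"deck",edges(n,sub(g>(195),b[0]),75,np.radians(-16),120,180))
    m=sub((g>190),b[1])
    print(n,"tray",edges(n,m,30,np.radians(-1.2),250,130,12))
A=np.array([(165,100),(130,125),(105,190),(103,287),(122,378),(155,452),(205,485),(235,450),(255,390),(252,300),(237,213),(200,143)])
B=np.array([(327,195),(306,148),(264,120),(203,120),(143,150),(102,190),(90,245),(110,290),(154,316),(214,315),(272,292),(312,246)])
A=A/16+[95,215]-.5+1/32;B=B/16+[247,103]-.5+1/32
for s in(-1,0,1):
    R=[tri(b,a) for a,b in zip(A,np.roll(B,s,0))]
    P=np.array([r[0] for r in R]);c=P.mean(0);U,S,V=np.linalg.svd(P-c);nv=V[2]*np.sign(-V[2][1])
    print(s,"res",np.mean([r[1] for r in R]),c.round(1),nv.round(3),"S",S.round(1),"rad",np.linalg.norm(P-c,axis=1).round(1),"down deg",np.degrees(np.arcsin(-nv[2])),"az",np.degrees(np.arctan2(nv[1],nv[0])))
E
```

```text
side deck (array([563.4,  23.6]), [(59.3, -0.44, 39), (-59.5, 0.17, 38), (88.7, 0.1, 16), (-89.4, 0.82, 31)])
side tray (array([ 468.1, -349.4]), [(123.2, -0.12, 36), (-123.2, -1.36, 38), (57.1, -0.32, 86), (-70.0, -0.13, 89)])
top deck (array([563.1,  27.8]), [(59.6, 0.2, 56), (-59.7, -0.0, 56), (89.6, -0.21, 34), (-89.5, 0.0, 34)])
top tray (array([ 467.1, -356.1]), [(123.2, -0.43, 38), (-123.6, 0.03, 39), (64.5, 0.11, 84), (-60.7, 0.27, 85)])
-1 res 8.47480570883449 [551.  381.2 239.1] [-0.254 -0.963  0.093] S [74.1 41.3  2.9] rad [29.8 30.6 25.1 17.1 18.  25.1 29.2 29.2 23.7 19.  17.7 23.6] down deg -5.353302312198012 az -104.76685921087294
0 res 0.6732451512235572 [551.2 381.4 238.8] [ 0.154 -0.987 -0.051] S [62.7 62.3  1.8] rad [26.  25.6 26.  25.7 23.9 25.5 26.1 25.2 25.6 25.7 25.7 25.4] down deg 2.93417811941294 az -81.13114569956879
1 res 8.338450694520398 [551.4 381.3 238.9] [ 0.383 -0.913 -0.142] S [88.6 52.4  1.6] rad [34.1 27.1 21.3 25.4 32.4 34.3 35.5 26.1 21.5 25.3 31.1 36.8] down deg 8.158094864401704 az -67.21500220749586
```

```bash
python3 - <<'E'
from h import *
H=np.array([(122,42),(503,145),(425,412),(45,302)])/16+[240,212]-.5
P=np.array([onz("top",p,121)[:2] for p in H]);print("hood top cam",P.round(1),P.mean(0).round(1))
d=P-np.roll(P,1,0);print(np.linalg.norm(d,axis=1).round(1),np.degrees(np.arctan2(d[:,1],d[:,0])).round(1))
# side: top-face outline outer corners, 16x origin 272,203
H=np.array([(93,22),(318,30),(292,255),(68,245)])/16+[272,203]-.5
P=np.array([onz("side",p,121)[:2] for p in H]);print("hood side cam",P.round(1),P.mean(0).round(1))
H=np.array([(62,408),(280,425)])/16+[272,203]-.5
print("front bottom edge z75",[onz("side",p,75).round(1) for p in H])
# pocket rims
p=np.array([(143,93),(240,97),(243,235),(143,230)])/5+[375,215]-.5
p=np.array([(143,93),(242,97),(243,235),(143,230)])/ (5*1.0)+[375,215]-.5
P=np.array([onz("top",q,30)[:2] for q in p]);print("pocket top",P.round(1),P.mean(0).round(1))
p=np.array([(352,118),(486,102),(499,197),(363,213)])/5+[205,325]-.5
P=np.array([onz("side",q,30)[:2] for q in p]);print("pocket side",P.round(1),P.mean(0).round(1))
for c,l in(((466.9,-354.2),'t'),((468.1,-355.8),'s')): print(np.array(c)+[62,-1.3])
E
```

```text
hood top cam [[605.7  83.4]
 [590.2  23.9]
 [548.8  35.4]
 [565.1  94.5]] [577.4  59.3]
[42.1 61.5 43.  61.4] [ -15.4 -104.6  164.5   74.5]
hood side cam [[565.6  92.7]
 [607.9  83.5]
 [593.8  28.1]
 [552.8  37.5]] [580.   60.4]
front bottom edge z75 [array([550.2,  36.1,  75. ]), array([590.8,  25.1,  75. ])]
pocket top [[ 566.7 -328.4]
 [ 565.2 -381. ]
 [ 491.8 -379.5]
 [ 493.8 -326.7]] [ 529.4 -353.9]
pocket side [[ 495.3 -330.7]
 [ 566.3 -333.2]
 [ 563.6 -385.4]
 [ 493.6 -382.6]] [ 529.7 -358. ]
[ 528.9 -355.5]
[ 530.1 -357.1]
```

>>> arm_command --motion '[{"offset": [29.7, -50, 0], "delta_rot": [0, 0, -1.384], "fingers": 8.5}, {"offset": [29.7, -50, 0], "delta_rot": [0, 0, -1.384], "fingers": 8.5}, {"offset": [29.7, -50, 0], "delta_rot": [0, 0, -1.384], "fingers": 8.5}, {"offset": [29.7, -50, 0], "delta_rot": [0, 0, -1.384], "fingers": 8.5}, {"offset": [29.7, -50, 0], "delta_rot": [0, 0, -1.384], "fingers": 8.5}, {"offset": [29.7, -50, 0], "delta_rot": [0, 0, -1.384], "fingers": 8.5}, {"offset": [29.7, -50, 0], "delta_rot": [0, 0, -1.384], "fingers": 8.5}, {"offset": [29.7, -50, 0], "delta_rot": [0, 0, -1.384], "fingers": 8.5}]'

```text
t: 1.1
position: [536.8, 126.1, 244.3]
ee_rot: [-3.139, -0.0, 1.288]
force: [1.7, 0.6, 0.2]
finger_gap: 0.995
```

>>> arm_command --motion '[{"offset": [4.1, -6.8, -2], "delta_rot": [0, 0, 0.004], "fingers": 8.5}, {"offset": [4.1, -6.8, -5], "delta_rot": [-0.0025, 0, 0.004], "fingers": 8.5}, {"offset": [4.1, -6.8, -5], "delta_rot": [-0.0025, 0, 0.004], "fingers": 8.5}]'

```text
t: 1.48
position: [576.2, 56.6, 191.4]
ee_rot: [-3.133, 0.003, 1.288]
force: [-0.2, 0.9, -1.0]
finger_gap: 0.999
```

```bash
python3 - <<'E'
from h import *
s=robot.read_state();print(s["t"],s["position"],s["ee_rot"],s["force"])
for n in C:
    cv2.imwrite(f"pics/{n}1.png",robot.capture(n)[:,:,::-1]); print(n,proj(n,s["position"]-[0,0,14]))
crop("pics/side1.png",225,140,345,240,6,"pics/d1.png");crop("pics/top1.png",210,150,320,260,5,"pics/d2.png")
E
```

```text
1.475 [576.2330149   56.6377969  191.40692146] [-3.1330242   0.00322477  1.28838949] [-0.19964394  0.94512086 -0.99461647]
side [[282.20576696 199.43123844]]
top [[256.01459243 224.61017478]]
```

View pics/d1.png

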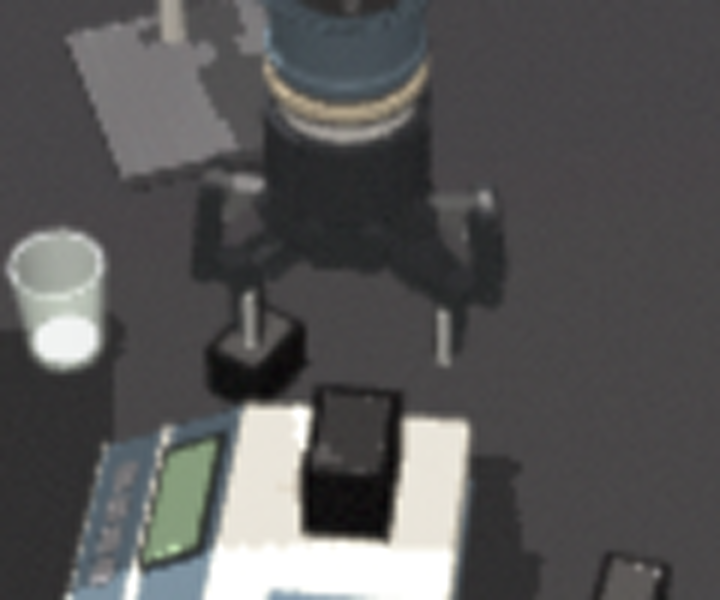

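View pics/d2.png

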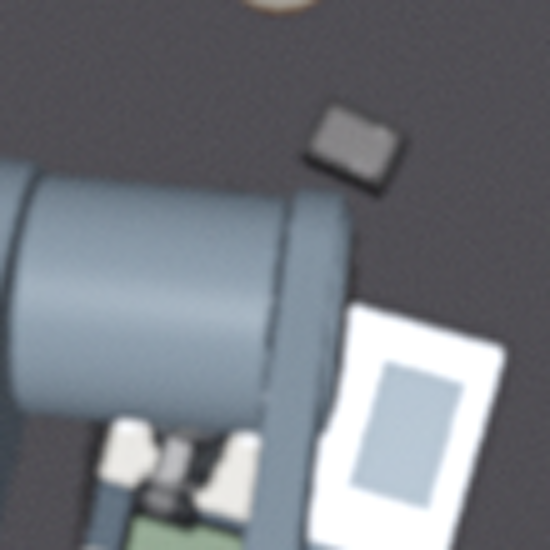

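The side view shows the open fingers at (267,197) and (299,201), straddling the hood at (283,217). In the top view the arm hides the hood. I'll lower part way with a narrower opening and look again.

>>> arm_command --motion '[{"offset": [0.15, 0.15, -2.5], "delta_rot": [-0.006, 0, 0.004], "fingers": 7}, {"offset": [0.15, 0.15, -5.2], "delta_rot": [-0.006, 0, 0.004], "fingers": 6.4}, {"offset": [0.15, 0.15, -5.2], "delta_rot": [-0.006, 0, 0.004], "fingers": 6.4}, {"offset": [0.15, 0.15, -5.2], "delta_rot": [-0.006, 0, 0.004], "fingers": 6.4}]'

```text
t: 2.08
position: [579.2, 61.1, 143.8]
ee_rot: [3.141, 0.007, 1.297]
force: [-0.5, -0.3, -0.1]
finger_gap: 0.754
```

```bash
python3 - <<'E'
from h import *
s=robot.read_state();print(s["t"],s["position"],s["ee_rot"],s["force"],s["finger_gap"])
n="side"
cv2.imwrite(f"pics/{n}2.png",robot.capture(n)[:,:,::-1]); 
for r in(0,14,27):print(n,proj(n,s["position"]-[0,0,r]))
s=robot.read_state();print(s["t"],s["position"],s["ee_rot"],s["force"],s["finger_gap"])
crop("pics/side2.png",250,170,320,240,8,"pics/d3.png")
E
```

```text
2.075 [579.23286615  61.05150755 143.79157914] [3.14109678 0.0070397  1.29684024] [-0.51221916 -0.32235242 -0.12490523] 0.7537460349530771
side [[283.1526062  205.88280826]]
side [[283.22017204 208.98994909]]
side [[283.28200625 211.83351015]]
2.125 [579.49699954  60.79209936 143.93713381] [3.14046244 0.00694993 1.29646567] [-0.28300682 -0.11314876  0.82389912] 0.747174502803513
```

View pics/d3.png

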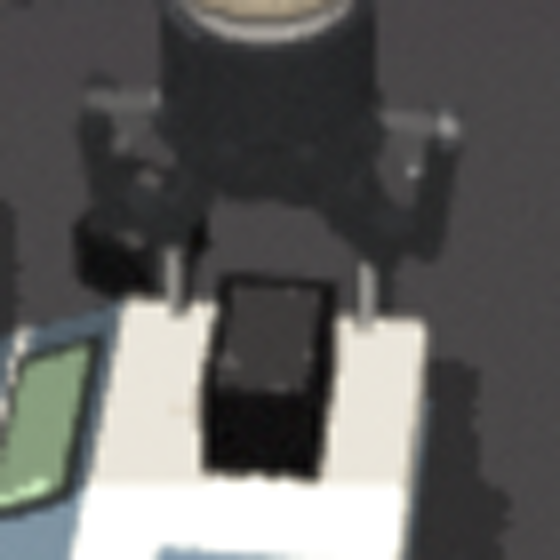

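>>> arm_command --motion '[{"offset": [0, 0, 0], "delta_rot": [0, 0, 0], "fingers": 6.4}, {"offset": [0, 0, 0], "delta_rot": [0, 0, 0], "fingers": 6.4}]'

```text
t: 2.38
position: [580.1, 60.9, 145.0]
ee_rot: [3.138, 0.007, 1.297]
force: [-0.4, -0.5, 0.3]
finger_gap: 0.751
```

```bash
python3 - <<'E'
from h import *
for i in range(3):
    s=robot.read_state();print(s["t"],s["position"],s["ee_rot"],s["force"],s["qd"].round(3))
E
```

```text
2.375 [580.07869707  60.85313198 145.01148638] [3.13847134 0.00652123 1.29656266] [-0.38677361 -0.45913531  0.32648584] [-0.004  0.009  0.006 -0.001  0.    -0.002]
2.375 [580.07869707  60.85313198 145.01148638] [3.13847134 0.00652123 1.29656266] [-0.38677361 -0.45913531  0.32648584] [-0.004  0.009  0.006 -0.001  0.    -0.002]
2.375 [580.07869707  60.85313198 145.01148638] [3.13847134 0.00652123 1.29656266] [-0.38677361 -0.45913531  0.32648584] [-0.004  0.009  0.006 -0.001  0.    -0.002]
```

>>> arm_command --motion '[{"offset": [-0.2, -0.2, -2], "delta_rot": [0.003, -0.006, -0.003], "fingers": 6.4}, {"offset": [-0.2, -0.2, -3.7], "delta_rot": [0.003, -0.006, -0.003], "fingers": 6.4}, {"offset": [-0.2, -0.2, -3.7], "delta_rot": [0.003, -0.006, -0.003], "fingers": 6.4}, {"offset": [-0.2, -0.2, -3.7], "delta_rot": [0.003, -0.006, -0.003], "fingers": 6.4}, {"offset": [-0.2, -0.2, -3.7], "delta_rot": [0.003, -0.006, -0.003], "fingers": 6.4}]'

```text
t: 3.0
position: [578.6, 58.8, 108.5]
ee_rot: [3.132, 0.002, 1.294]
force: [-0.4, 0.2, 0.0]
finger_gap: 0.747
```

```bash
python3 - <<'E'
from h import *
n="side"
cv2.imwrite(f"pics/{n}3.png",robot.capture(n)[:,:,::-1]); 
s=robot.read_state();print(s["t"],s["position"],s["ee_rot"],s["force"],s["finger_gap"])
for r in(0,14,27):print(n,proj(n,s["position"]-[0,0,r]))
crop("pics/side3.png",250,170,320,240,8,"pics/d4.png")
E
```

```text
3.05 [578.54953168  58.85220693 108.52758706] [3.13240911e+00 1.81475431e-03 1.29362634e+00] [ 1.21472837  0.20382209 -0.45813305] 0.7505529155723709
side [[283.20954632 214.18256466]]
side [[283.27550099 217.17355244]]
side [[283.33587615 219.91151472]]
```

View pics/d4.png

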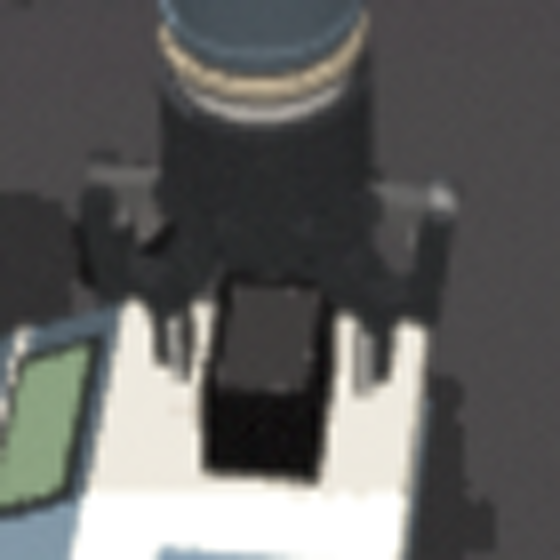

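>>> arm_command --motion '[{"offset": [0, 0, 0.5], "delta_rot": [0.009, -0.002, -0.002], "fingers": 6.4}, {"offset": [0, 0, 0.5], "delta_rot": [0.009, -0.002, -0.002], "fingers": 4}, {"offset": [0, 0, 0.5], "delta_rot": [0.009, -0.002, -0.002], "fingers": 3}, {"offset": [0, 0, 0.5], "delta_rot": [0.009, -0.002, -0.002], "fingers": 3}, {"offset": [0, 0, 0.5], "delta_rot": [0.009, -0.002, -0.002], "fingers": 3}]'

```text
t: 3.68
position: [578.7, 58.8, 114.7]
ee_rot: [3.132, -0.008, 1.292]
force: [-1.3, -0.8, 6.6]
finger_gap: 0.527
```

>>> arm_command --motion '[{"offset": [0, 0, 1.5], "delta_rot": [0, 0, 0], "fingers": 3}, {"offset": [0, 0, 3.5], "delta_rot": [0, 0, 0], "fingers": 3}, {"offset": [0, 0, 6.5], "delta_rot": [0, 0, 0], "fingers": 3}, {"offset": [0, 0, 8.5], "delta_rot": [0, 0, 0], "fingers": 3}, {"offset": [0, 0, 8.5], "delta_rot": [0, 0, 0], "fingers": 3}]'

```text
t: 4.3
position: [580.0, 58.8, 202.1]
ee_rot: [3.127, -0.009, 1.292]
force: [0.8, -0.5, -0.7]
finger_gap: 0.523
```

```bash
python3 - <<'E'
from h import *
n="side"
cv2.imwrite(f"pics/{n}4.png",robot.capture(n)[:,:,::-1]); 
s=robot.read_state();print(s["t"],s["position"],s["ee_rot"],s["force"],s["finger_gap"])
crop("pics/side4.png",245,150,325,240,6,"pics/d5.png")
E
```

```text
4.35 [579.06590056  58.81688242 200.70653444] [ 3.13008566 -0.00796461  1.29164638] [-0.0894777   0.49805381  0.45665233] 0.5233164830913662
```

View pics/d5.png

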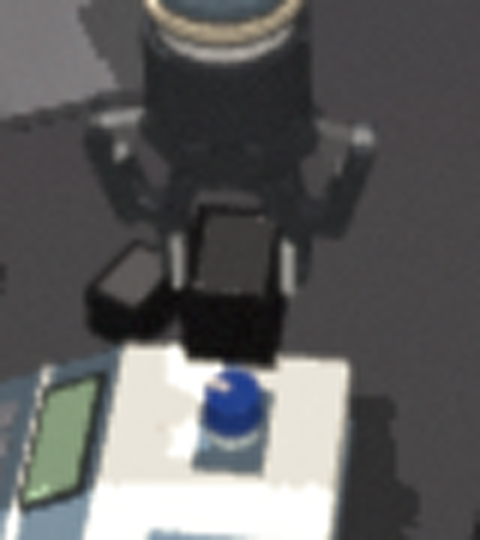

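>>> arm_command --motion '[{"offset": [-4.9, -41.5, -1], "delta_rot": [0, 0, -1.316], "fingers": 3}, {"offset": [-4.9, -41.5, -1], "delta_rot": [0, 0, -1.316], "fingers": 3}, {"offset": [-4.9, -41.5, -1], "delta_rot": [0, 0, -1.316], "fingers": 3}, {"offset": [-4.9, -41.5, -1], "delta_rot": [0, 0, -1.316], "fingers": 3}, {"offset": [-4.9, -41.5, -1], "delta_rot": [0, 0, -1.316], "fingers": 3}, {"offset": [-4.9, -41.5, -1], "delta_rot": [0, 0, -1.316], "fingers": 3}, {"offset": [-4.9, -41.5, -1], "delta_rot": [0, 0, -1.316], "fingers": 3}, {"offset": [-4.9, -41.5, -1], "delta_rot": [0, 0, -1.316], "fingers": 3}]'

```text
t: 5.35
position: [528.9, -359.6, 189.1]
ee_rot: [3.13, -0.007, -0.029]
force: [-0.2, 0.2, 0.3]
finger_gap: 0.526
```

>>> arm_command --motion '[{"offset": [0, 0, 0], "delta_rot": [0, 0, 0], "fingers": 3}, {"offset": [0, 0, 0], "delta_rot": [0, 0, 0], "fingers": 3}]'

```text
t: 5.6
position: [528.7, -358.0, 188.4]
ee_rot: [3.132, -0.006, -0.027]
force: [-0.4, 0.1, -0.6]
finger_gap: 0.523
```

```bash
python3 - <<'E'
from h import *
for n in C: cv2.imwrite(f"pics/{n}5.png",robot.capture(n)[:,:,::-1]); 
s=robot.read_state();print(s["t"],s["position"],s["ee_rot"],s["force"],s["finger_gap"])
crop("pics/side5.png",230,265,330,385,5,"pics/d6.png")
crop("pics/top5.png",230,200,290,260,9,"pics/d7.png")
crop("pics/top5.png",370,210,450,290,6,"pics/d8.png")
E
```

```text
5.7 [ 529.09828993 -358.12492126  188.95989335] [ 3.13093118 -0.00652019 -0.02723469] [-0.4312326  0.4907461  0.443398 ] 0.5236675261314091
```

View pics/d6.png

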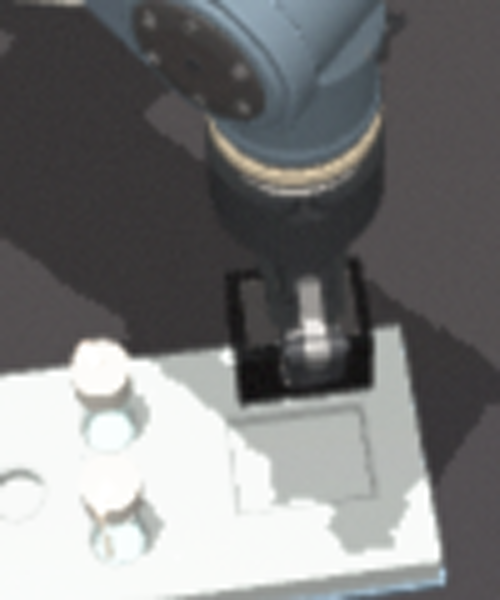

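View pics/d7.png

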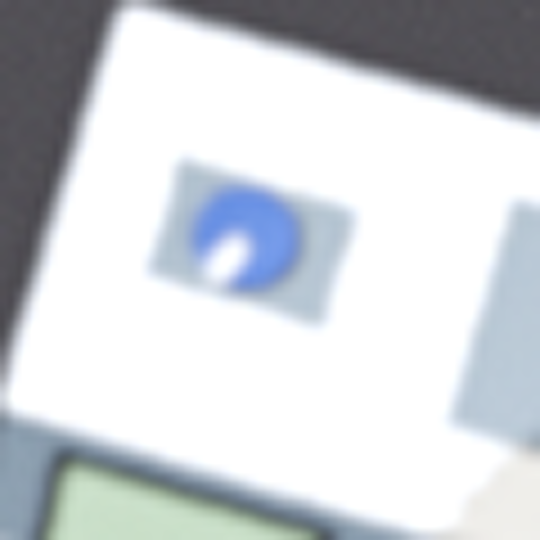

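View pics/d8.png

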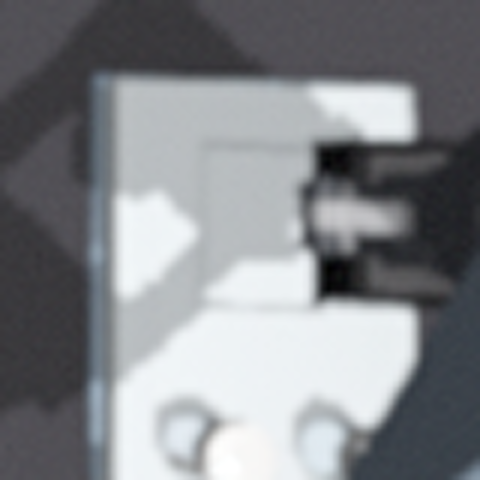

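The top view shows the held hood over the tray: its lower edge is at (423,234–260) and the pocket outline at (404–423,235–260). The well now shows the blue cap at (257,226) with its index line toward (255,229). I'll compare the hood with the pocket within each view.

```bash
python3 - <<'E'
from h import *
s=robot.read_state();zb=s["position"][2]-39.7
f=lambda n,l,k,o,z:np.array([onz(n,np.array(p)/k+o-.5,z)[:2] for p in l])
P=f("top",[(316,143),(318,301)],6,[370,210],zb);print("hood +y bottom edge, top",P.round(1))
P=f("side",[(243,404),(373,388)],5,[230,265],zb);print("hood -y bottom edge, side",P.round(1),P.mean(0))
P=f("side",[(232,274),(358,259),(372,340),(237,348)],5,[230,265],zb+46);print("hood top outline side",P.round(1),P.mean(0))
P=f("side",[(231,418),(362,404),(377,496),(239,512)],5,[230,265],30);print("pocket side",P.round(1),P.mean(0))
P=f("top",[(203,145),(202,304)],6,[370,210],30);print("pocket +y edge top",P.round(1))
E
```

```text
hood +y bottom edge, top [[ 561.3 -337.4]
 [ 499.2 -336.4]]
hood -y bottom edge, side [[ 499.2 -380.6]
 [ 561.3 -382.6]] [ 530.26484223 -381.59430516]
hood top outline side [[ 501.5 -337.1]
 [ 561.2 -339. ]
 [ 560.2 -380.9]
 [ 498.4 -374.8]] [ 530.31886978 -357.95043545]
pocket side [[ 497.4 -331. ]
 [ 566.6 -334.4]
 [ 565.3 -385.1]
 [ 494.2 -382.1]] [ 530.8788066  -358.16057567]
pocket +y edge top [[ 565.2 -329. ]
 [ 494.6 -326.9]]
```

>>> arm_command --motion '[{"offset": [0, 0.15, -4], "delta_rot": [0, 0, 0], "fingers": 3}, {"offset": [0, 0.15, -8], "delta_rot": [0, 0, 0], "fingers": 3}, {"offset": [0, 0.15, -11], "delta_rot": [0, 0, 0], "fingers": 3}, {"offset": [0, 0.15, -11], "delta_rot": [0, 0, 0], "fingers": 3}, {"offset": [0, 0.15, -11], "delta_rot": [0, 0, 0], "fingers": 3}]'

```text
t: 6.32
position: [530.0, -356.8, 80.2]
ee_rot: [3.13, -0.008, -0.026]
force: [-0.3, -0.7, 0.8]
finger_gap: 0.524
```

```bash
python3 - <<'E'
from h import *
for n in C: cv2.imwrite(f"pics/{n}6.png",robot.capture(n)[:,:,::-1]); 
s=robot.read_state();print(s["t"],s["position"],s["ee_rot"],s["force"],s["finger_gap"])
crop("pics/side6.png",240,310,330,390,8,"pics/d9.png")
crop("pics/top6.png",380,215,450,285,8,"pics/d10.png")
E
```

```text
6.425 [ 530.21869568 -357.26225506   80.88632922] [ 3.12853245 -0.00914126 -0.02666232] [-0.23952266 -0.59168894 -0.42533761] 0.5214496708540027
```

View pics/d9.png

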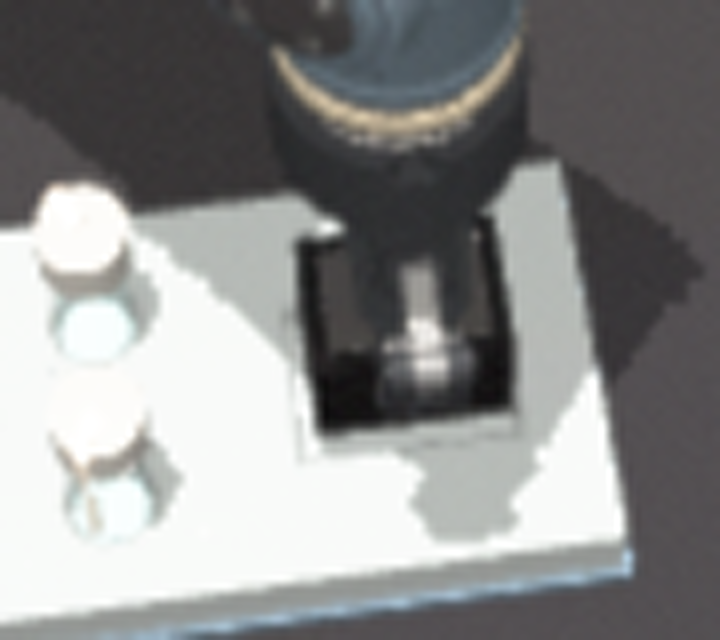

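View pics/d10.png

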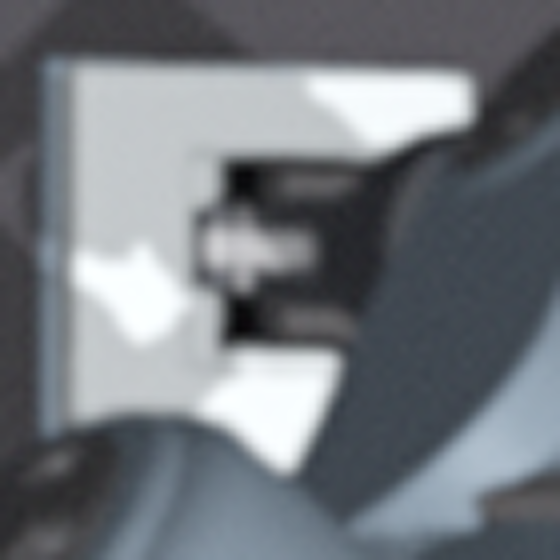

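```bash
python3 - <<'E'
from h import *
s=robot.read_state();zb=s["position"][2]-39.7
f=lambda n,l,k,o,z:np.array([onz(n,np.array(p)/k+o-.5,z)[:2] for p in l])
P=f("top",[(222,163),(223,345)],8,[380,215],zb);print("hood +y bottom edge, top",P.round(1))
P=f("side",[(318,437),(516,411)],8,[240,310],zb);print("hood -y bottom edge, side",P.round(1),P.mean(0))
P=f("side",[(301,461),(521,430)],8,[240,310],30);print("pocket side",P.round(1),P.mean(0))
P=f("top",[(199,155),(198,368)],8,[380,215],30);print("pocket +y edge top",P.round(1))
P=f("top",[(76,70),(72,410)],8,[380,215],30);print("tray +y edge top",P.round(1))
P=f("side",[(633,543)],8,[240,310],30);print("tray -y corner side",P.round(1))
crop("pics/top0.png",395,225,430,270,16,"pics/d11.png")
crop("pics/side0.png",270,340,312,372,16,"pics/d12.png")
E
```

```text
hood +y bottom edge, top [[ 561.6 -335.8]
 [ 501.7 -334.7]]
hood -y bottom edge, side [[ 499.7 -380.4]
 [ 563.3 -382.1]] [ 531.49239398 -381.26247066]
pocket side [[ 493.7 -382.6]
 [ 564.8 -383.8]] [ 529.23533764 -383.22625802]
pocket +y edge top [[ 564.7 -331.7]
 [ 493.8 -329.8]]
tray +y edge top [[ 592.8 -291.3]
 [ 479.4 -287.8]]
tray -y corner side [[ 592.8 -425.7]]
```

View pics/d11.png

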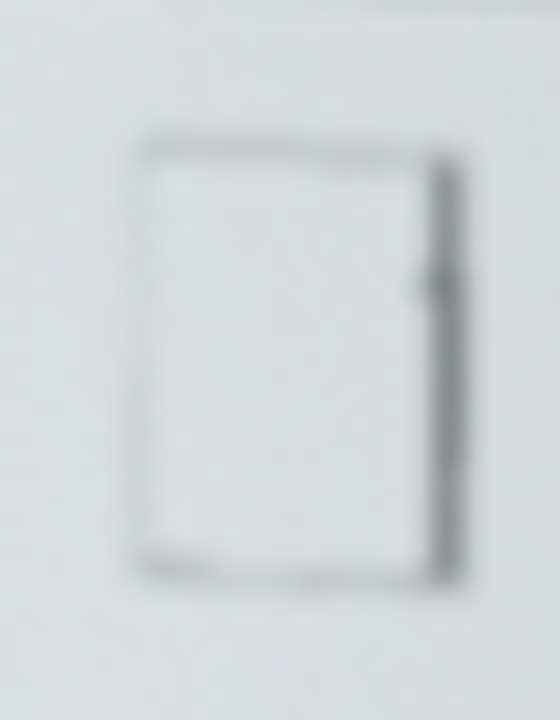

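View pics/d12.png

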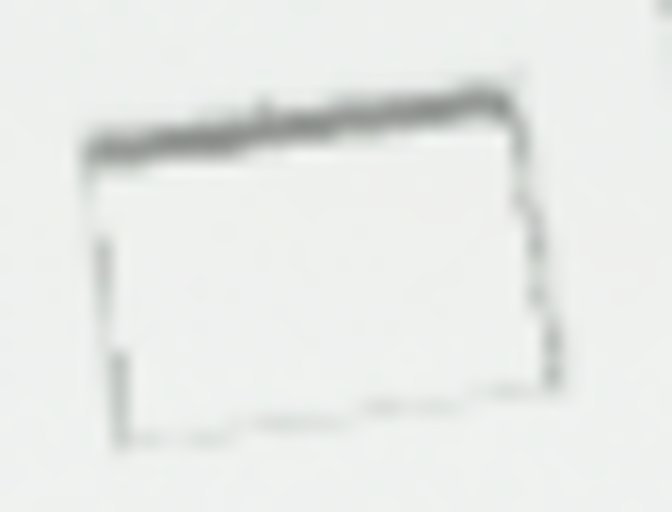

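```bash
python3 - <<'E'
from h import *
f=lambda n,l,k,o,z:np.array([onz(n,np.array(p)/k+o-.5,z)[:2] for p in l])
P=f("top",[(138,143),(466,150),(466,586),(138,575)],16,[395,225],30);print(P.round(1),P.mean(0))
P=f("side",[(83,138),(508,88),(560,390),(117,446)],16,[270,340],30);print(P.round(1),P.mean(0))
E
```

```text
[[ 565.8 -328.4]
 [ 565.2 -383. ]
 [ 492.8 -380.9]
 [ 493.9 -326.8]] [ 529.44457434 -354.7728368 ]
[[ 494.8 -330.7]
 [ 565.1 -333.3]
 [ 564.2 -385.4]
 [ 492.8 -383.2]] [ 529.20985662 -358.12736765]
```

>>> arm_command --motion '[{"offset": [-0.2, 0.18, 0], "delta_rot": [0, 0, 0], "fingers": 3}, {"offset": [-0.2, 0.18, -0.7], "delta_rot": [0, 0, 0], "fingers": 3}, {"offset": [-0.2, 0.18, -1.2], "delta_rot": [0, 0, 0], "fingers": 3}, {"offset": [-0.2, 0.18, -1.5], "delta_rot": [0, 0, 0], "fingers": 3}]'

```text
t: 6.92
position: [527.9, -355.2, 65.2]
ee_rot: [3.129, -0.008, -0.027]
force: [-0.3, 0.9, -0.3]
finger_gap: 0.52
```

>>> arm_command --motion '[{"offset": [0, 0, -0.3], "delta_rot": [0, 0, 0], "fingers": 3}, {"offset": [0, 0, -0.5], "delta_rot": [0, 0, 0], "fingers": 3}, {"offset": [0, 0, -0.5], "delta_rot": [0, 0, 0], "fingers": 3}]'

```text
t: 7.3
position: [527.9, -355.2, 59.9]
ee_rot: [3.129, -0.008, -0.027]
force: [-0.2, 0.3, -0.0]
finger_gap: 0.523
```

```bash
python3 - <<'E'
from h import *
for n in C: cv2.imwrite(f"pics/{n}7.png",robot.capture(n)[:,:,::-1]); 
s=robot.read_state();print(s["t"],s["position"],s["ee_rot"],s["force"],s["torque"],s["finger_gap"])
crop("pics/side7.png",260,325,330,385,10,"pics/e1.png")
crop("pics/top7.png",385,220,435,265,12,"pics/e2.png")
E
```

```text
7.4 [ 527.98630422 -355.35904855   60.22959495] [ 3.12908354 -0.00854752 -0.02681596] [-0.57180257 -0.17515355 -0.41869594] [ 0.01045784 -0.03762292 -0.01212602] 0.5272257443443074
```

View pics/e1.png

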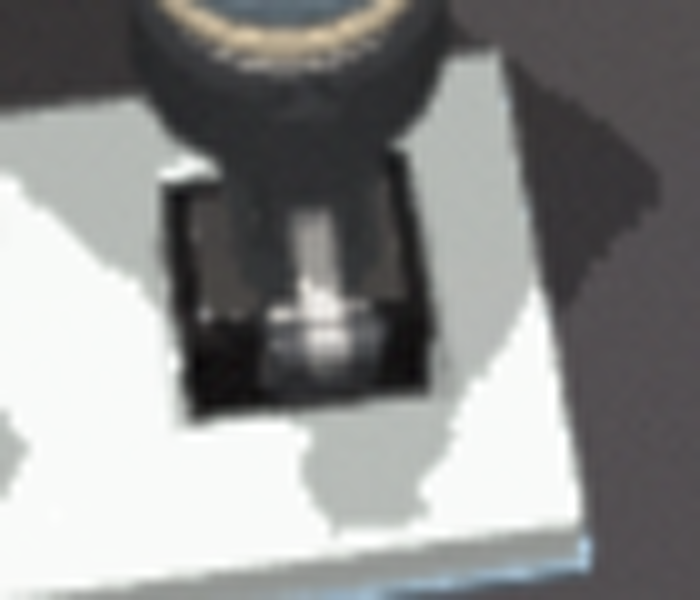

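View pics/e2.png

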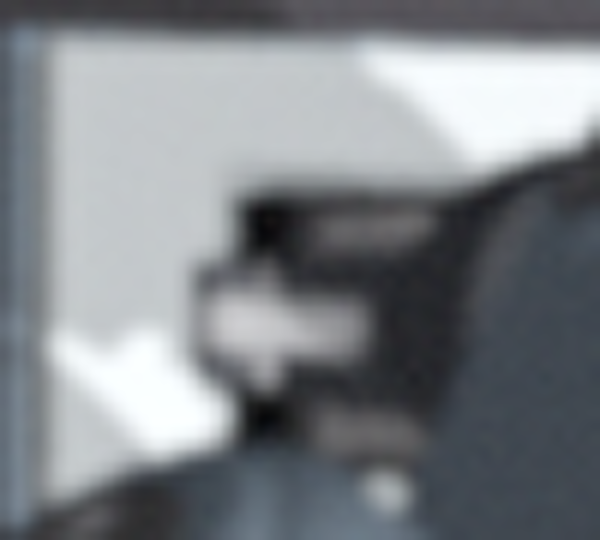

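>>> arm_command --motion '[{"offset": [0, 0, -0.2], "delta_rot": [0, 0, 0], "fingers": 3}, {"offset": [0, 0, -0.35], "delta_rot": [0, 0, 0], "fingers": 3}, {"offset": [0, 0, -0.4], "delta_rot": [0, 0, 0], "fingers": 3}]'

```text
t: 7.78
position: [527.9, -355.3, 56.1]
ee_rot: [3.129, -0.008, -0.027]
force: [0.4, -0.5, 0.6]
finger_gap: 0.527
```

>>> arm_command --motion '[{"offset": [0, 0, -0.15], "delta_rot": [0, 0, 0], "fingers": 3}, {"offset": [0, 0, -0.25], "delta_rot": [0, 0, 0], "fingers": 3}]'

```text
t: 8.02
position: [528.0, -355.4, 55.7]
ee_rot: [3.129, -0.009, -0.027]
force: [-2.6, 2.1, 15.5]
finger_gap: 0.525
```

>>> arm_command --motion '[{"offset": [0, 0, 0.1], "delta_rot": [0, 0, 0], "fingers": 3.5}, {"offset": [0, 0, 0.1], "delta_rot": [0, 0, 0], "fingers": 6.5}, {"offset": [0, 0, 0.1], "delta_rot": [0, 0, 0], "fingers": 6.8}, {"offset": [0, 0, 0.1], "delta_rot": [0, 0, 0], "fingers": 6.8}, {"offset": [0, 0, 3], "delta_rot": [0, 0, 0], "fingers": 6.8}, {"offset": [0, 0, 7], "delta_rot": [0, 0, 0], "fingers": 6.8}, {"offset": [0, 0, 13], "delta_rot": [0, 0, 0], "fingers": 6.8}, {"offset": [0, 0, 16], "delta_rot": [0, 0, 0], "fingers": 6.8}]'

```text
t: 9.02
position: [529.1, -356.3, 219.1]
ee_rot: [3.126, -0.012, -0.027]
force: [0.6, -0.6, -0.4]
finger_gap: 0.796
```

```bash
python3 - <<'E'
from h import *
for n in C: cv2.imwrite(f"pics/{n}8.png",robot.capture(n)[:,:,::-1]); 
s=robot.read_state();print(s["t"],s["position"],s["ee_rot"])
crop("pics/side8.png",225,325,325,395,7,"pics/e3.png")
crop("pics/top8.png",244,213,272,239,20,"pics/e4.png")
crop("pics/side8.png",270,200,300,230,16,"pics/e5.png")
for n in C:
    im=cv2.imread(f"pics/{n}8.png").astype(int);b,g,r=im[...,0],im[...,1],im[...,2]
    m=(b-r>50)
    x0,y0,x1,y1=(240,210,275,242) if n=="top" else (268,198,302,235)
    mm=np.zeros(m.shape,np.uint8);mm[y0:y1,x0:x1]=m[y0:y1,x0:x1]
    cs,_=cv2.findContours(mm,cv2.RETR_EXTERNAL,cv2.CHAIN_APPROX_NONE);c=max(cs,key=cv2.contourArea)
    h=cv2.convexHull(c);e=cv2.fitEllipse(h[:,0,:]) ;print(n,"cap",e,cv2.minEnclosingCircle(c))
E
```

```text
9.125 [ 530.01621795 -357.1051169   220.13839578] [ 3.1229023  -0.01539147 -0.02646738]Traceback (most recent call last):
  File "<stdin>", line 12, in <module>
ValueError: max() iterable argument is empty
```

View pics/e3.png

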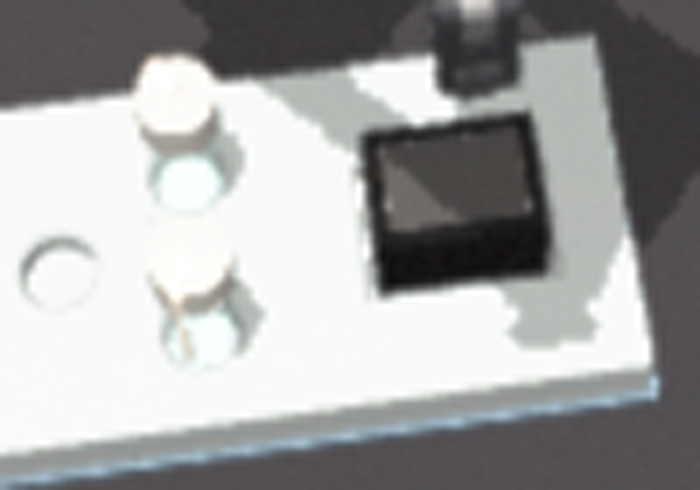

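View pics/e4.png

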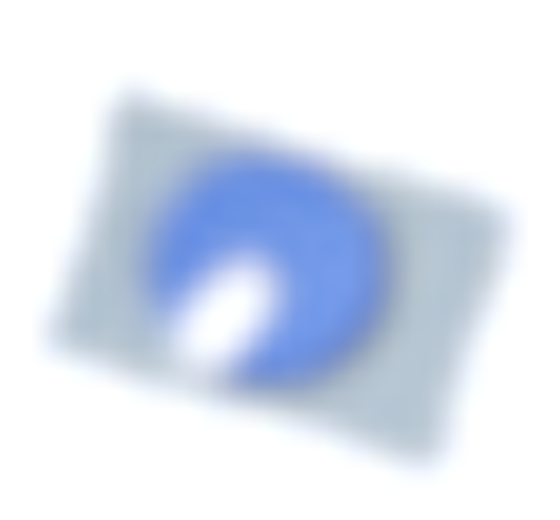

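View pics/e5.png

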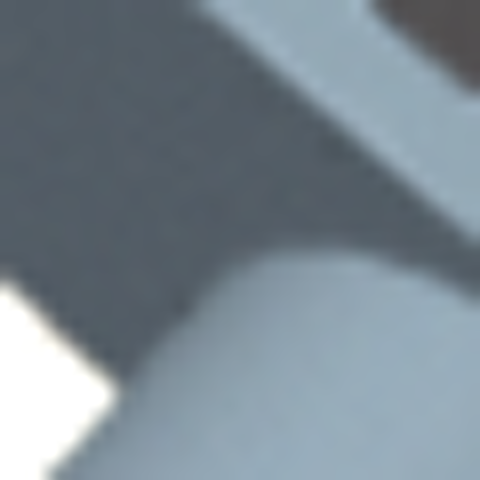

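The hood sits level and seated in the pocket (side view, centre at (291,355)). Next I'll measure the cap centre and mark angle.

```bash
python3 - <<'E'
from h import *
im=cv2.imread("pics/top8.png");k=20
G=cv2.resize(im[213:239,244:272],None,fx=k,fy=k,interpolation=cv2.INTER_CUBIC).astype(int)
m=((G[...,0]-G[...,2])>55).astype(np.uint8)
cs,_=cv2.findContours(m,cv2.RETR_EXTERNAL,cv2.CHAIN_APPROX_NONE);c=max(cs,key=cv2.contourArea)
h=cv2.convexHull(c);(cx,cy),r=cv2.minEnclosingCircle(c);e=cv2.fitEllipse(h[:,0,:]);print((cx,cy),r,e)
w=(G[...,2]>150); yy,xx=np.mgrid[:G.shape[0],:G.shape[1]]
rr=np.hypot(xx-e[0][0],yy-e[0][1])
for f in(.75,.85,.92):
    q=w&(rr<f*r);pts=np.c_[xx[q],yy[q]].astype(np.float32);mc=pts.mean(0)
    to=lambda p,z:onz("top",np.array(p)/k+[244,213]-.5+.5/k,z)
    C0=to(e[0],109);M=to(mc,109);l=cv2.fitLine(pts,cv2.DIST_L2,0,.01,.01).ravel()
    A=to(l[2:]+20*l[:2],109)-to(l[2:]-20*l[:2],109)
    print(f,C0.round(1),np.degrees(np.arctan2(*(M-C0)[[1,0]])),"line",np.degrees(np.arctan2(A[1],A[0])),mc)
# collar corners at z=79
P=np.array([to(p,79)[:2] for p in [(122,92),(508,208),(432,462),(50,340)]]);print("collar",P.round(1),P.mean(0).round(1))
# side4, side5 cap
for nme in("side4","side5","side7"):
    im=cv2.imread(f"pics/{nme}.png");G=cv2.resize(im[200:235,265:305],None,fx=k,fy=k,interpolation=cv2.INTER_CUBIC).astype(int)
    m=((G[...,0]-G[...,2])>60)&(G[...,1]<110)
    m=m.astype(np.uint8);cs,_=cv2.findContours(m,cv2.RETR_EXTERNAL,cv2.CHAIN_APPROX_NONE)
    if cs:
        c=max(cs,key=cv2.contourArea);print(nme,np.array(cv2.boundingRect(c)))
    cv2.imwrite(f"pics/cap_{nme}.png",G)
E
```

```text
(264.546142578125, 268.11407470703125) 125.31796264648438 ((264.8915710449219, 268.0730285644531), (234.07504272460938, 252.49288940429688), 110.36143493652344)
0.75 [577.2  59.7 109. ] 140.382464703625 line -41.56331151391952 [235.50775 302.59174]
0.85 [577.2  59.7 109. ] 140.20737579031024 line -41.37272303738105 [230.95206 307.69916]
0.92 [577.2  59.7 109. ] 137.85885969796516 line -29.50018016257435 [230.83762 304.70233]
collar [[601.7  80.8]
 [587.1  30.5]
 [554.2  39.8]
 [569.4  89.5]] [578.1  60.2]
side4 [292 234 176 213]
side7 [290 265 179 186][ WARN:0@0.571] global loadsave.cpp:1063 imwrite_ Unsupported depth image for selected encoder is fallbacked to CV_8U.
```

View pics/cap_side4.png

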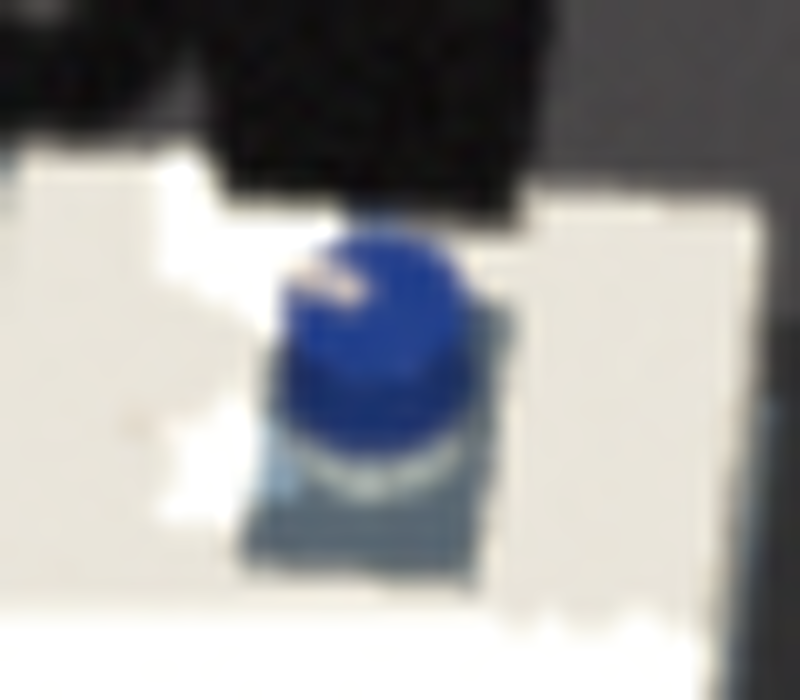

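```bash
python3 - <<'E'
from h import *
to=lambda p:onz("side",np.array(p)/20+[265,200]-.5,109)
c=to((377,289))
for p in [(310,268),(330,278),(325,276),(295,268)]:
    d=to(p)-c;print(c.round(1),np.degrees(np.arctan2(d[1],d[0])).round(1))
d=to((303,268))-to((358,290));print(np.degrees(np.arctan2(d[1],d[0])))
P=np.array([onz("side",np.array(p)/20+[265,200]-.5,79)[:2] for p in[(243,563),(475,582)]]);print("collar -y edge",P)
u=np.array([np.cos(np.radians(-16)),np.sin(np.radians(-16))]);v=np.array([-u[1],u[0]]);print("well from it",P.mean(0)+v*27.5)
im=cv2.imread("pics/top0.png")
E
```

```text
[579.1  59.3 109. ] 148.0
[579.1  59.3 109. ] 153.3
[579.1  59.3 109. ] 152.2
[579.1  59.3 109. ] 151.8
142.7200617677086
collar -y edge [[553.88860538  33.57749625]
 [588.34602571  24.02717116]]
well from it [578.69734283  55.23703034]
```

```bash
python3 - <<'E'
from h import *
# side5: hood held, TCP 529.1,-358.1,188.96 ; near finger
print("side5 crop px (5x, 230,265)")
for y in(-381,-388,-393):
  for r in(9,14,19,24):
    print(y,r,((proj("side",[529.1,y,188.96-r])[0]-[230,265]+.5)*5).round(0), ((proj("side",[528,y,60.2-r])[0]-[260,325]+.5)*10).round(0))
crop("pics/side5.png",270,310,310,350,14,"pics/e6.png")
E
```

```text
side5 crop px (5x, 230,265)
-381 9 [305. 366.] [308. 365.]
-381 14 [305. 370.] [308. 373.]
-381 19 [305. 375.] [308. 381.]
-381 24 [305. 380.] [308. 389.]
-388 9 [308. 379.] [312. 391.]
-388 14 [308. 384.] [312. 399.]
-388 19 [308. 389.] [312. 407.]
-388 24 [308. 394.] [312. 415.]
-393 9 [310. 389.] [315. 410.]
-393 14 [310. 394.] [315. 418.]
-393 19 [310. 399.] [315. 426.]
-393 24 [310. 404.] [316. 434.]
```

View pics/e6.png

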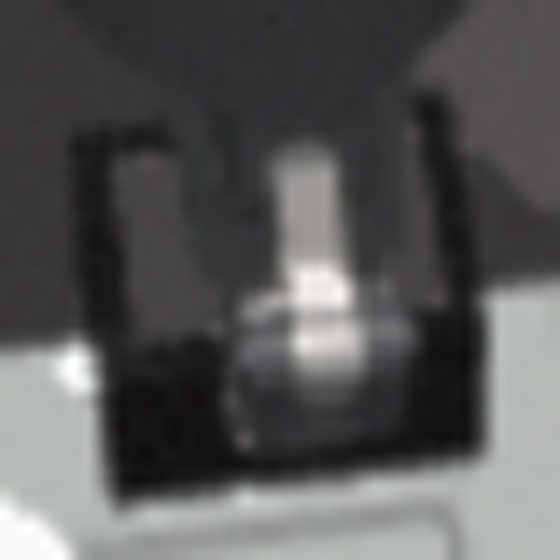

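>>> arm_command --motion '[{"offset": [4.8, 41.5, -1], "delta_rot": [0, 0, 1.946], "fingers": 6}, {"offset": [4.8, 41.5, -1], "delta_rot": [0, 0, 1.946], "fingers": 6}, {"offset": [4.8, 41.5, -1], "delta_rot": [0, 0, 1.946], "fingers": 6}, {"offset": [4.8, 41.5, -1], "delta_rot": [0, 0, 1.946], "fingers": 6}, {"offset": [4.8, 41.5, -1], "delta_rot": [0, 0, 1.946], "fingers": 6}, {"offset": [4.8, 41.5, -1], "delta_rot": [0, 0, 1.946], "fingers": 6}, {"offset": [4.8, 41.5, -1], "delta_rot": [0, 0, 1.946], "fingers": 6}, {"offset": [4.8, 41.5, -1], "delta_rot": [0, 0, 1.946], "fingers": 6}]'

```text
t: 10.12
position: [576.8, 61.5, 208.4]
ee_rot: [3.128, -0.016, 1.484]
force: [0.0, -0.5, -0.1]
finger_gap: 0.704
```

```bash
cat >> h.py <<'E'
from scipy.spatial.transform import Rotation as Ro
def go(pos,rpy,s=None):
    s=s or robot.read_state()
    R0=Ro.from_euler("xyz",s["ee_rot"]);R1=Ro.from_euler("xyz",rpy)
    print("t",round(s["t"],2),"pos",s["position"].round(1),"rpy",s["ee_rot"].round(4),"F",s["force"].round(1),"gap",round(s["finger_gap"]*85.4,1))
    print("offset cm",((np.array(pos)-s["position"])/10).round(2),"rot",(R1*R0.inv()).as_rotvec().round(4))
E
python3 -c "
from h import *
go([578,59,170],[np.pi,0,np.radians(110)])"
```

```text
t 10.12 pos [576.8  61.5 208.4] rpy [ 3.1285 -0.0159  1.4844] F [ 0.  -0.5 -0.1] gap 60.1
offset cm [ 0.12 -0.25 -3.84] rot [-0.0176  0.011   0.4355]
```

>>> arm_command --motion '[{"offset": [0.1, -0.25, -1], "delta_rot": [-0.018, 0.011, 0.436], "fingers": 6}, {"offset": [0.1, -0.25, -2.5], "delta_rot": [-0.018, 0.011, 0.436], "fingers": 6}, {"offset": [0.1, -0.25, -3.8], "delta_rot": [-0.018, 0.011, 0.436], "fingers": 6}, {"offset": [0.1, -0.25, -3.8], "delta_rot": [-0.018, 0.011, 0.436], "fingers": 6}, {"offset": [0.1, -0.25, -3.8], "delta_rot": [-0.018, 0.011, 0.436], "fingers": 6}]'

```text
t: 10.75
position: [577.6, 58.9, 169.9]
ee_rot: [-3.141, 0.0, 1.919]
force: [0.3, -0.2, -0.8]
finger_gap: 0.703
```

```bash
python3 - <<'E'
from h import *
cv2.imwrite("pics/side9.png",robot.capture("side")[:,:,::-1]);crop("pics/side9.png",250,170,320,240,9,"pics/e7.png")
go([578,59,112],[np.pi,0,np.radians(110)])
E
```

```text
t 10.8 pos [577.9  58.9 170.4] rpy [-3.1416e+00  4.0000e-04  1.9194e+00] F [ 0.1 -0.   0.7] gap 60.1
offset cm [ 0.01  0.01 -5.84] rot [0.0004 0.0001 0.0005]
```

View pics/e7.png

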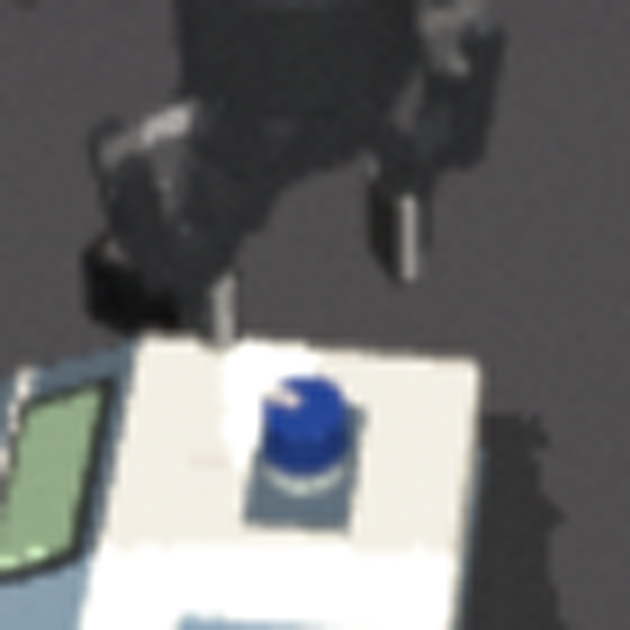

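```bash
python3 - <<'E'
from h import *
o=np.array([250,170])
for z in(156,150,109,87): print(z,((proj("side",[577.9,58.9,z])[0]-o+.5)*9).round(0))
d=np.array([np.cos(np.radians(20)),np.sin(np.radians(20)),0])*30
for s in(1,-1): print([((proj("side",np.array([577.9,58.9,z])+s*d)[0]-o+.5)*9).round(0) for z in(160,156,150)])
E
```

```text
156 [299. 308.]
150 [300. 320.]
109 [301. 401.]
87 [302. 444.]
[array([378., 267.]), array([378., 275.]), array([378., 287.])]
[array([219., 333.]), array([219., 341.]), array([220., 353.])]
```

>>> arm_command --motion '[{"offset": [0, 0, -3], "delta_rot": [0, 0, 0], "fingers": 5.6}, {"offset": [0, 0, -5.5], "delta_rot": [0, 0, 0], "fingers": 5.6}, {"offset": [0, 0, -6.4], "delta_rot": [0, 0, 0], "fingers": 5.6}, {"offset": [0, 0, -6.4], "delta_rot": [0, 0, 0], "fingers": 5.6}]'

```text
t: 11.3
position: [577.9, 58.8, 106.3]
ee_rot: [-3.141, 0.0, 1.919]
force: [0.5, -1.1, 0.6]
finger_gap: 0.654
```

```bash
python3 - <<'E'
from h import *
cv2.imwrite("pics/side10.png",robot.capture("side")[:,:,::-1]);crop("pics/side10.png",250,170,320,240,9,"pics/e8.png")
go([578,59,106],[np.pi,0,np.radians(110)])
E
```

```text
t 11.35 pos [578.4  58.8 106.9] rpy [3.1407e+00 9.0000e-04 1.9191e+00] F [0.  0.6 0.6] gap 56.2
offset cm [-0.04  0.02 -0.09] rot [0.0005 0.0012 0.0007]
```

View pics/e8.png

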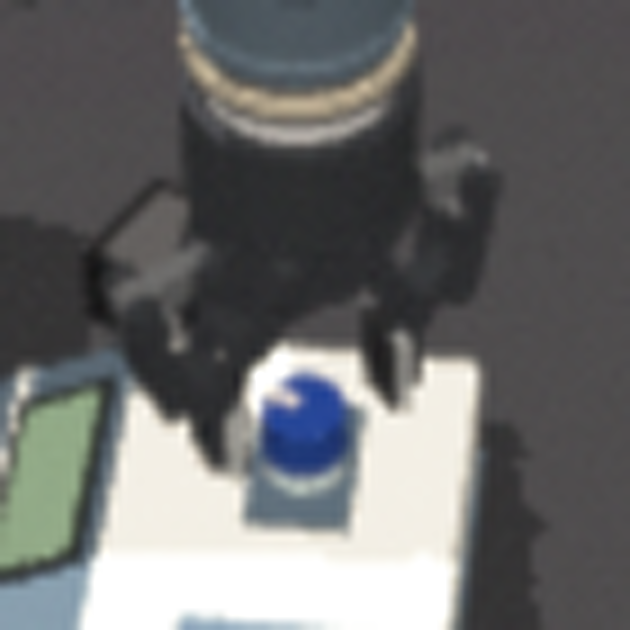

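>>> arm_command --motion '[{"offset": [0, 0, 0.1], "delta_rot": [0, 0, 0], "fingers": 4}, {"offset": [0, 0, 0.1], "delta_rot": [0, 0, 0], "fingers": 2}, {"offset": [0, 0, 0.1], "delta_rot": [0, 0, 0], "fingers": 1.5}, {"offset": [0, 0, 0.1], "delta_rot": [0, 0, 0], "fingers": 1.5}, {"offset": [0, 0, 0.1], "delta_rot": [0, 0, 0], "fingers": 1.5}]'

```text
t: 11.98
position: [579.2, 58.7, 109.5]
ee_rot: [3.138, 0.002, 1.919]
force: [-1.5, -0.1, 5.3]
finger_gap: 0.322
```

```bash
python3 - <<'E'
from h import *
cv2.imwrite("pics/side11.png",robot.capture("side")[:,:,::-1]);crop("pics/side11.png",265,190,305,230,15,"pics/e9.png")
go([578,59,106],[np.pi,0,np.radians(110)])
E
```

```text
t 12.03 pos [579.2  58.7 109.5] rpy [3.1384e+00 2.1000e-03 1.9192e+00] F [-1.9 -0.5  5.2] gap 27.3
offset cm [-0.12  0.03 -0.35] rot [0.0009 0.0038 0.0007]
```

View pics/e9.png

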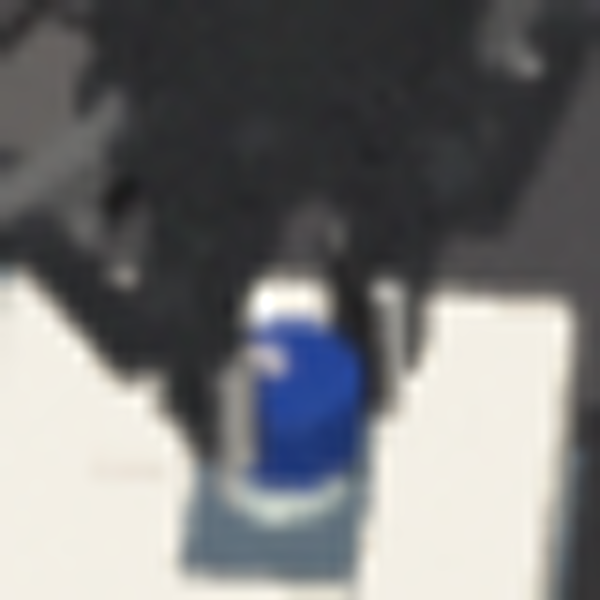

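>>> arm_command --motion '[{"offset": [0, 0, 1], "delta_rot": [0, 0, 0], "fingers": 1.5}, {"offset": [0, 0, 2.5], "delta_rot": [0, 0, 0], "fingers": 1.5}, {"offset": [0, 0, 5], "delta_rot": [0, 0, 0], "fingers": 1.5}, {"offset": [0, 0, 8], "delta_rot": [0, 0, 0], "fingers": 1.5}, {"offset": [0, 0, 11], "delta_rot": [0, 0, 0], "fingers": 1.5}, {"offset": [0, 0, 12], "delta_rot": [0, 0, 0], "fingers": 1.5}, {"offset": [0, 0, 12], "delta_rot": [0, 0, 0], "fingers": 1.5}]'

```text
t: 12.9
position: [579.4, 58.7, 230.2]
ee_rot: [3.137, 0.003, 1.919]
force: [-0.2, -0.5, -1.6]
finger_gap: 0.325
```

```bash
python3 - <<'E'
from h import *
for n in C: cv2.imwrite(f"pics/{n}12.png",robot.capture(n)[:,:,::-1])
crop("pics/side12.png",255,150,315,220,8,"pics/e10.png");
go([578,59,106],[np.pi,0,np.radians(110)])
E
```

```text
t 13.0 pos [578.4  58.7 228.5] rpy [3.1403e+00 1.2000e-03 1.9191e+00] F [-1.  -0.4 -0.8] gap 27.6
offset cm [ -0.04   0.03 -12.25] rot [0.0007 0.0016 0.0008]
```

View pics/e10.png

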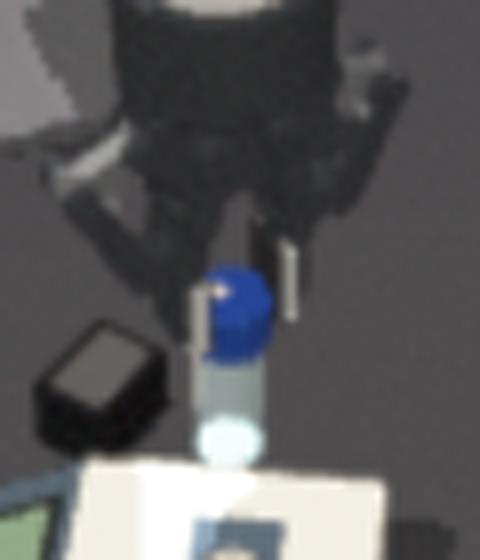

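The cell is out and held upright by its cap, with the glass clear below the pads (side view, cap at (284,189), glass down to (283,206)). I'll turn the mark toward the side camera to measure its angle.

>>> arm_command --motion '[{"offset": [0, 0, 1], "delta_rot": [0, 0, 1.95], "fingers": 1.5}, {"offset": [0, 0, 1], "delta_rot": [0, 0, 1.95], "fingers": 1.5}, {"offset": [0, 0, 1], "delta_rot": [0, 0, 1.95], "fingers": 1.5}, {"offset": [0, 0, 1], "delta_rot": [0, 0, 1.95], "fingers": 1.5}, {"offset": [0, 0, 1], "delta_rot": [0, 0, 1.95], "fingers": 1.5}, {"offset": [0, 0, 1], "delta_rot": [0, 0, 1.95], "fingers": 1.5}, {"offset": [0, 0, 1], "delta_rot": [0, 0, 1.95], "fingers": 1.5}, {"offset": [0, 0, 1], "delta_rot": [0, 0, 1.95], "fingers": 1.5}]'

```text
t: 14.0
position: [577.5, 58.8, 236.7]
ee_rot: [3.139, -0.002, -2.858]
force: [-0.5, -1.0, 0.2]
finger_gap: 0.323
```

>>> arm_command --motion '[{"offset": [0, 0, 0], "delta_rot": [0, 0, 0.45], "fingers": 1.5}, {"offset": [0, 0, 0], "delta_rot": [0, 0, 0.45], "fingers": 1.5}, {"offset": [0, 0, 0], "delta_rot": [0, 0, 0.45], "fingers": 1.5}, {"offset": [0, 0, 0], "delta_rot": [0, 0, 0.45], "fingers": 1.5}, {"offset": [0, 0, 0], "delta_rot": [0, 0, 0.45], "fingers": 1.5}]'

```text
t: 14.62
position: [577.1, 58.8, 235.9]
ee_rot: [3.138, -0.003, -2.409]
force: [-0.4, -0.4, -0.4]
finger_gap: 0.321
```

```bash
python3 - <<'E'
from h import *
for n in C: cv2.imwrite(f"pics/{n}13.png",robot.capture(n)[:,:,::-1])
crop("pics/side13.png",265,160,305,215,14,"pics/e11.png");crop("pics/top13.png",230,190,290,250,10,"pics/e12.png")
go([578,59,106],[np.pi,0,np.radians(110)])
E
```

```text
t 14.72 pos [577.3  58.8 236.3] rpy [ 3.1381e+00 -2.3000e-03 -2.4086e+00] F [-1.1 -0.6 -0.3] gap 27.4
offset cm [  0.07   0.02 -13.03] rot [-4.7000e-03 -1.6000e-03 -1.9547e+00]
```

View pics/e11.png

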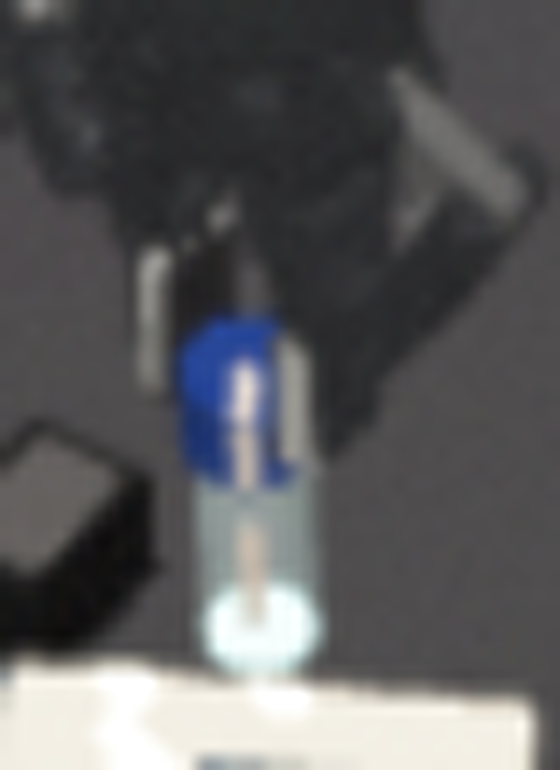

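View pics/e12.png

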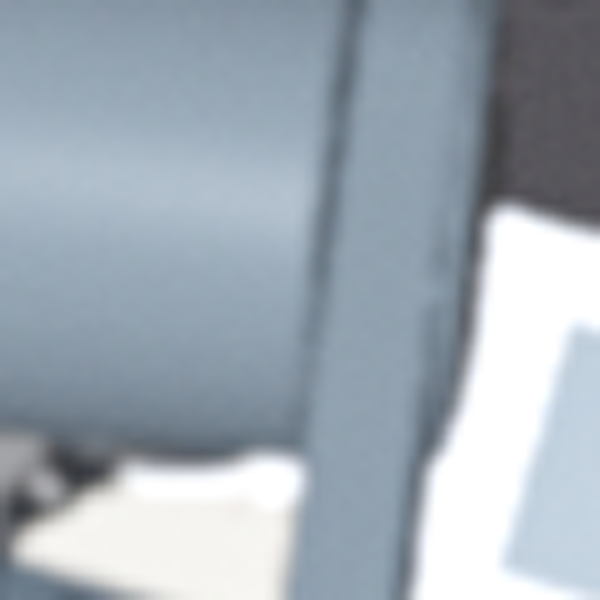

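```bash
python3 - <<'E'
from h import *
f=lambda n,l,k,o,z:np.array([onz(n,np.array(p)/k+o-.5,z)[:2] for p in l])
an=lambda a:np.degrees(np.arctan2(a[1],a[0])).round(1)
o=[15,200]
B=f("top",[(218,145),(348,128),(355,233),(232,248)],5,o,266);print("box",B.round(1));print([an(B[1]-B[0]),an(B[2]-B[3]),an(B[1]-B[2])-90,an(B[0]-B[3])-90],np.linalg.norm(B-np.roll(B,1,0),axis=1))
b=f("top",[(362,108),(608,72),(635,303),(385,341)],5,o,8);print("base",b.round(1),b.mean(0));print([an(b[1]-b[0]),an(b[2]-b[3]),an(b[1]-b[2])-90,an(b[0]-b[3])-90])
k=[175/5*0+0]
# side c4 (5x, origin 220,65) shown in m3 with x offset 383
pt=f("top",[(57,210)],5,o,314);print("post top (top)",pt)
s=lambda x,y:((x-383),y)
pb=f("side",[s(523,57)],5,[220,65],314);print("post top (side)",pb)
pb=f("side",[s(554,405)],5,[220,65],8);print("post foot (side)",pb)
L=np.array([551.2,381.4]);
for p in(pt[0],pb[0]): print("az post->ring",an(L-p),np.linalg.norm(L-p))
E
```

```text
box [[558.  472.1]
 [565.9 416.6]
 [521.4 410.7]
 [514.5 463. ]]
[np.float64(-82.0), np.float64(-82.5), np.float64(-82.5), np.float64(-78.2)] [44.4807854  56.11702935 44.8139142  52.75589933]
base [[591.8 543.8]
 [613.4 405.7]
 [485.4 384.3]
 [462.9 522.7]] [538.40187837 464.1360684 ]
[np.float64(-81.1), np.float64(-80.7), np.float64(-80.5), np.float64(-80.7)]
post top (top) [[529.07554133 507.3525198 ]]
post top (side) [[529.91045894 505.47811697]]
post foot (side) [[532.00764178 510.49274638]]
az post->ring -80.0 127.88091693740827
az post->ring -81.5 130.51162316657874
```

```bash
python3 - <<'E'
from h import *
from scipy.optimize import least_squares
A=np.array([(165,100),(130,125),(105,190),(103,287),(122,378),(155,452),(205,485),(235,450),(255,390),(252,300),(237,213),(200,143)])
B=np.array([(327,195),(306,148),(264,120),(203,120),(143,150),(102,190),(90,245),(110,290),(154,316),(214,315),(272,292),(312,246)])
A=A/16+[95,215]-.5+1/32;B=B/16+[247,103]-.5+1/32
def pts(p):
    c=p[:3];az,t,ph,r=p[3:7]
    n=np.array([np.cos(az)*np.cos(t),np.sin(az)*np.cos(t),-np.sin(t)])
    h=np.array([-np.sin(az),np.cos(az),0]);u=np.cross(n,h)
    a=ph+np.arange(12)*np.pi/6*p[-1]
    return c+r*(np.outer(np.cos(a),h)+np.outer(np.sin(a),u))
for mode in("both+offset","top","side","plain"):
  best=None
  for sg in(1,-1):
   for ph in np.arange(0,6.28,.26):
    def f(p):
        q=np.r_[p[:7],sg];X=pts(q)
        rt=proj("top",X)-A; rs=proj("side",X)-B+(p[7:9] if mode=="both+offset" else 0)
        pr=(p[7:9]/2.0 if mode=="both+offset" else [])
        l=[] 
        if mode!="side": l.append(rt.ravel())
        if mode!="top": l.append(rs.ravel())
        return np.r_[np.concatenate(l),(p[:3]-[551,381,240])/20 if mode in("top","side") else [], (p[6]-25.6)/.3 , pr*1. if len(pr) else []]
    r=least_squares(f,[551,381,240,np.radians(-81),.05,ph,25.6,0,0])
    if best is None or r.cost<best.cost: best=r
  p=best.x;print(mode,best.cost.round(3),p[:3].round(1),"az",np.degrees(p[3]).round(2),"down",np.degrees(p[4]).round(2),"r",p[6].round(2),p[7:].round(2))
crop("pics/side0.png",240,75,275,130,10,"pics/f1.png");crop("pics/top0.png",15,215,120,260,7,"pics/f2.png")
E
```

```text
both+offset 0.606 [551.  381.3 239. ] az -81.07 down 2.91 r 25.6 [0.13 0.02]
top 0.491 [550.9 380.5 240.7] az -81.17 down 2.97 r 25.61 [0. 0.]
side 0.093 [551.4 381.5 238.7] az -80.3 down 2.82 r 25.58 [0. 0.]
plain 0.682 [551.1 381.4 238.8] az -81.08 down 2.91 r 25.6 [0. 0.]
```

View pics/f1.png

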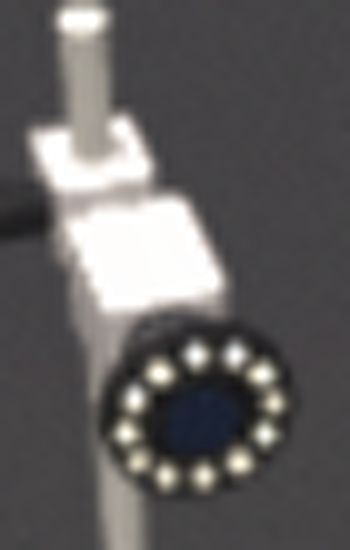

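View pics/f2.png

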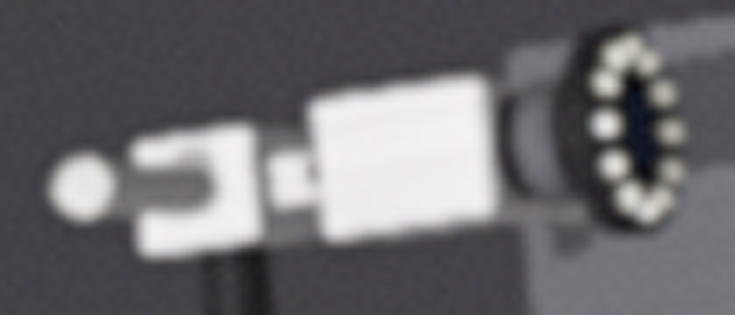

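```bash
python3 - <<'E'
from h import *
T=lambda p,k,o:np.array(p)/k+o-.5
def pr(n,a,b): X,r=tri(a,b);print(n,X.round(1),r.round(1))
pr("post top 314",T((83,18),10,[240,75]),T((82,187),7,[15,215]))
# hood top corners at start (z=121), side order mapped to top
S=T(np.array([(93,22),(318,30),(292,255),(68,245)]),16,[272,203]);Tt=T(np.array([(45,302),(122,42),(503,145),(425,412)]),16,[240,212])
for a,b in zip(S,Tt): pr("hood top 121",a,b)
# pocket rims z=30
Tp=T(np.array([(138,143),(466,150),(466,586),(138,575)]),16,[395,225]);Sp=T(np.array([(508,88),(560,390),(117,446),(83,138)]),16,[270,340])
for a,b in zip(Sp,Tp): pr("pocket rim 30",a,b)
pr("cap top 109",T((377,289),20,[265,200]),T((265,268),20,[244,213]))
# collar -y corners: side (243,563),(475,582) in 20x(265,200); top (432,462),(508,208)
pr("collar 79",T((243,563),20,[265,200]),T((432,462),20,[244,213]))
pr("collar 79",T((475,582),20,[265,200]),T((508,208),20,[244,213]))
# deck corners side c5(6x,225,195), top c1 (5x,215,190)
pr("deck 75 rear-right",T((437,368),6,[225,195]),T((480,150),5,[215,190]))
pr("deck rear-left",T((472,90),6,[225,195]),T((147,50),5,[215,190]))
# box top corners
for a,b in(((70,230),(312,100)),): pass
for a,b in zip([(182,200),(222,292),(108,308),(70,228)],[(312,100),(0,0),(0,0),(0,0)]): pass
print("box: rear +x, front +x, front -x, rear -x")
for a,b in zip([(182,198),(222,288),(106,308),(70,226)],[(310,100),(488,76),(496,218),(326,240)]): pr("box top",T(a,10,[240,75]),T(b,7,[15,215]))
E
```

```text
post top 314 [530.4 509.4 310. ] 1.3
hood top 121 [565.5  94.8 118.7] 0.6
hood top 121 [606.8  83.3 121.3] 2.3
hood top 121 [591.5  23.6 126.4] 3.3
hood top 121 [550.6  35.1 123.9] 3.8
pocket rim 30 [ 565.9 -330.3   23.6] 0.4
pocket rim 30 [ 564.9 -384.1   26.8] 0.9
pocket rim 30 [ 492.8 -381.9   27.1] 0.2
pocket rim 30 [ 494.4 -328.3   25.1] 1.2
cap top 109 [578.2  59.7 108.5] 1.8
collar 79 [554.6  40.3  70.8] 0.1
collar 79 [588.6  30.8  70.6] 1.6
deck 75 rear-right [598.2 -77.3  73.1] 1.4
deck rear-left [648.1  97.   74.9] 0.1
box: rear +x, front +x, front -x, rear -x
box top [557.6 474.1 260. ] 0.3
box top [564.9 418.4 262. ] 1.3
box top [523.8 412.3 263.3] 2.8
box top [516.8 466.7 258.8] 3.4
```

```bash
python3 - <<'E'
from h import *
k=16;cc={}
for n,r in(("side",(247,103,272,128)),("top",(95,215,118,252))):
    im=cv2.imread(f"pics/{n}0.png");G=cv2.resize(im[r[1]:r[3],r[0]:r[2]],None,fx=k,fy=k,interpolation=cv2.INTER_CUBIC).astype(int)
    m=((G[...,0]-G[...,2])>12).astype(np.uint8)
    num,l,st,ce=cv2.connectedComponentsWithStats(m);i=1+np.argmax(st[1:,4]);print(n,st[i],ce[i]);cc[n]=ce[i]/k+[r[0],r[1]]-.5+.5/k
    print("ring centre px",proj(n,[551.1,381.4,238.8]),"lens px",cc[n])
X,r=tri(cc["side"],cc["top"]);n=np.array([np.cos(np.radians(-81))*.9987,np.sin(np.radians(-81))*.9987,-.0506])
print(X,r,(X-[551.1,381.4,238.8])@n)
for d in(0,3,6): print(d,proj("side",np.array([551.1,381.4,238.8])+d*n),proj("top",np.array([551.1,381.4,238.8])+d*n))
E
```

```text
side [ 154  174  117  101 9064] [210.56663725 224.9451677 ]
ring centre px [[259.44733612 116.25355055]] lens px [259.69166483 116.59032298]
top [ 154  210   63  172 6526] [184.53999387 296.32025743]
ring centre px [[105.86711659 232.76645354]] lens px [106.06499962 233.05126609]
[551.19081231 381.590685   237.24712054] 1.3082636036975375 -0.0953291079277684
0 [[259.44733612 116.25355055]] [[105.86711659 232.76645354]]
3 [[259.69891335 116.82317061]] [[107.24600926 232.56992087]]
6 [[259.95107014 117.39410292]] [[108.62448796 232.3734472 ]]
```

>>> arm_command --motion '[{"offset": [0, 1, 5], "delta_rot": [0, 0, -0.18], "fingers": 1.5}, {"offset": [0, 3, 5], "delta_rot": [0, 0, -0.36], "fingers": 1.5}, {"offset": [0, 5, 5], "delta_rot": [0, 0, -0.54], "fingers": 1.5}, {"offset": [0, 7, 5], "delta_rot": [0, 0, -0.72], "fingers": 1.5}, {"offset": [0, 9, 5], "delta_rot": [0, 0, -0.9], "fingers": 1.5}, {"offset": [0, 10, 5], "delta_rot": [0, 0, -1.08], "fingers": 1.5}, {"offset": [0, 10, 5], "delta_rot": [0, 0, -1.26], "fingers": 1.5}, {"offset": [0, 10, 5], "delta_rot": [0, 0, -1.4], "fingers": 1.5}]'

```text
t: 15.72
position: [577.1, 159.1, 286.1]
ee_rot: [3.138, -0.002, 2.47]
force: [-0.2, -0.4, -0.9]
finger_gap: 0.32
```

```bash
cat >> h.py <<'E'
def final(mid,az=-81.0,t=2.9,rel=34.1,down=51.5):
    az=np.radians(az);t=np.radians(t);h=np.array([np.cos(az),np.sin(az),0])
    cz=np.array([0,0,np.cos(t)])+h*np.sin(t)
    ax=np.cross([0,0,1],h);T=Ro.from_rotvec(ax*t)
    R=T*Ro.from_euler("xyz",[np.pi,0,az+np.pi-np.radians(rel)])
    return np.array(mid)+down*cz,R.as_euler("xyz")
E
python3 - <<'E'
from h import *
p,r=final([571.5,250.5,236]);print(p,r);go(p,r)
E
```

```text
[571.9075957  247.92654206 287.43404689] [-3.11319954 -0.04190627  1.13212363]
t 15.72 pos [577.1 159.1 286.1] rpy [ 3.1383e+00 -2.4000e-03  2.4696e+00] F [-0.2 -0.4 -0.9] gap 27.3
offset cm [-0.52  8.88  0.13] rot [ 0.0337  0.043  -1.3365]
```

>>> arm_command --motion '[{"offset": [-0.5, 2, 0.1], "delta_rot": [0.034, 0.043, -1.337], "fingers": 1.5}, {"offset": [-0.5, 4, 0.1], "delta_rot": [0.034, 0.043, -1.337], "fingers": 1.5}, {"offset": [-0.5, 6, 0.1], "delta_rot": [0.034, 0.043, -1.337], "fingers": 1.5}, {"offset": [-0.5, 8, 0.1], "delta_rot": [0.034, 0.043, -1.337], "fingers": 1.5}, {"offset": [-0.5, 8.9, 0.1], "delta_rot": [0.034, 0.043, -1.337], "fingers": 1.5}, {"offset": [-0.5, 8.9, 0.1], "delta_rot": [0.034, 0.043, -1.337], "fingers": 1.5}, {"offset": [-0.5, 8.9, 0.1], "delta_rot": [0.034, 0.043, -1.337], "fingers": 1.5}, {"offset": [-0.5, 8.9, 0.1], "delta_rot": [0.034, 0.043, -1.337], "fingers": 1.5}]'

```text
t: 16.73
position: [572.0, 248.0, 287.0]
ee_rot: [-3.113, -0.042, 1.132]
force: [-1.0, -0.6, -0.9]
finger_gap: 0.322
```

>>> arm_command --motion '[{"offset": [0, 0, 0], "delta_rot": [0, 0, 0], "fingers": 1.5}, {"offset": [0, 0, 0], "delta_rot": [0, 0, 0], "fingers": 1.5}]'

```text
t: 16.98
position: [572.0, 248.0, 287.0]
ee_rot: [-3.113, -0.042, 1.133]
force: [0.7, 0.1, -0.3]
finger_gap: 0.323
```

```bash
python3 - <<'E'
from h import *
for n in C: cv2.imwrite(f"pics/{n}14.png",robot.capture(n)[:,:,::-1])
p,r=final([571.5,250.5,236]);go(p,r)
crop("pics/side14.png",245,95,305,185,6,"pics/g1.png");crop("pics/top14.png",90,180,230,280,5,"pics/g2.png")
E
```

```text
t 17.07 pos [572. 248. 287.] rpy [-3.113  -0.0419  1.1325] F [ 0.1 -0.2 -0.5] gap 28.0
offset cm [-0.01 -0.01  0.05] rot [-0.0001 -0.0002 -0.0004]
```

View pics/g1.png

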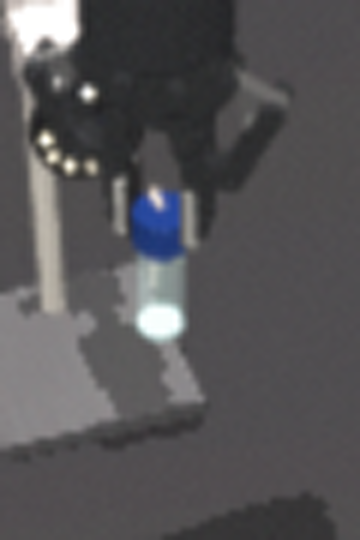

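View pics/g2.png

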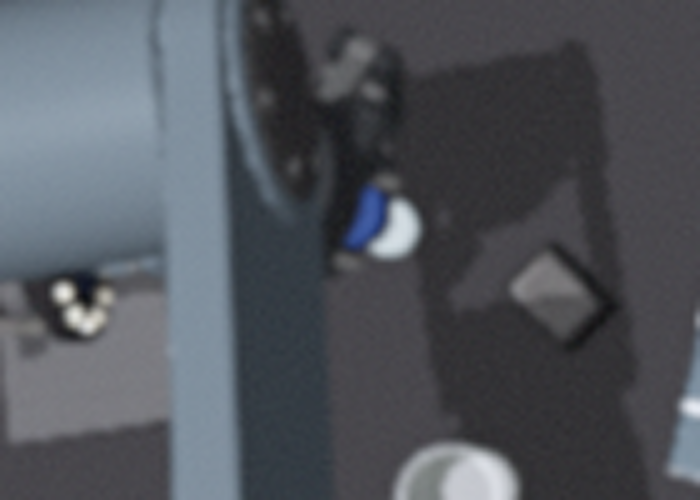

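The side view shows the cell with its cap at (272,133) and its base disc at (272,148). The top view shows the cap at (164,223) and the base disc at (169,226). I'll triangulate the cell and compare it with the ring in the same frame.

```bash
python3 - <<'E'
from h import *
s=robot.read_state();k=20
r=(262,125,285,158);im=cv2.imread("pics/side14.png")[r[1]:r[3],r[0]:r[2]];cv2.imwrite("pics/g3.png",cv2.resize(im,None,fx=k,fy=k,interpolation=cv2.INTER_CUBIC)[:600])
r=(154,210,182,240);im=cv2.imread("pics/top14.png")[r[1]:r[3],r[0]:r[2]];cv2.imwrite("pics/g4.png",cv2.resize(im,None,fx=k,fy=k,interpolation=cv2.INTER_CUBIC))
p,_=final([0,0,0]);cz=p/51.5
for d in(51.5,78.5,80.5): 
    X=s["position"]-cz*d
    print(d,X.round(1),"side px in crop",((proj("side",X)[0]-[262,125]+.5)*k).round(0),"top",((proj("top",X)[0]-[154,210]+.5)*k).round(0))
E
```

```text
51.5 [571.6 250.6 235.5] side px in crop [191. 348.] top [249. 293.]
78.5 [571.4 251.9 208.6] side px in crop [194. 475.] top [309. 310.]
80.5 [571.3 252.  206.6] side px in crop [194. 484.] top [313. 311.]
```

View pics/g3.png

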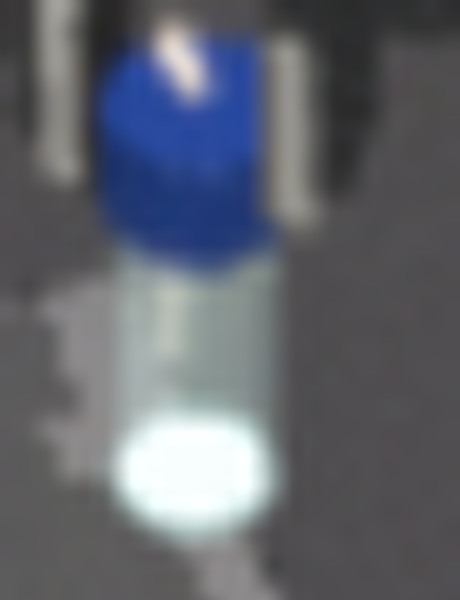

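View pics/g4.png

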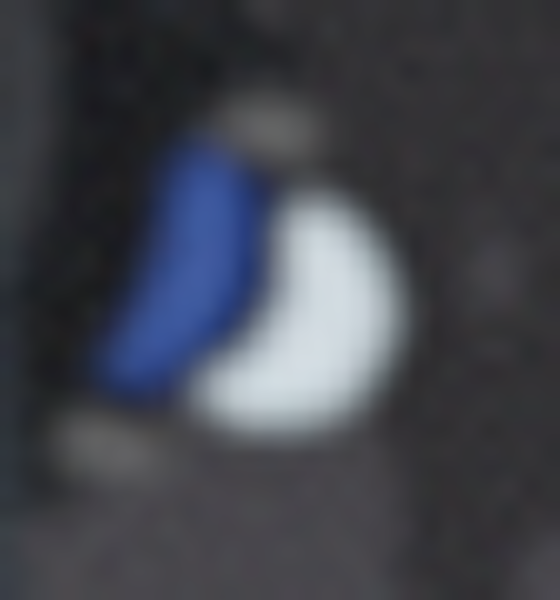

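```bash
python3 - <<'E'
from h import *
s=robot.read_state();k=20
p,_=final([0,0,0]);cz=p/51.5
for az in(93,99,105):
    a=np.radians(az);cx=np.array([np.cos(a),np.sin(a),.0506]);top=s["position"]-cz*.5
    P=[top,top+cx*15,s["position"]-51.5*cz+cx*12.5,s["position"]-40*cz+cx*12.5]
    print(az,[((proj("side",X)[0]-[262,125]+.5)*k).round(0) for X in P])
E
```

```text
93 [array([184.,  98.]), array([166.,  33.]), array([176., 294.]), array([174., 239.])]
99 [array([184.,  98.]), array([156.,  35.]), array([168., 296.]), array([166., 240.])]
105 [array([184.,  98.]), array([146.,  37.]), array([160., 298.]), array([158., 242.])]
```

>>> arm_command --motion '[{"offset": [0, -0.15, -0.1], "delta_rot": [0, 0, 0], "fingers": 1.5}, {"offset": [0, -0.15, -0.1], "delta_rot": [0, 0, 0], "fingers": 1.5}, {"offset": [0, -0.15, -0.1], "delta_rot": [0, 0, 0], "fingers": 1.5}, {"offset": [0, -0.15, -0.1], "delta_rot": [0, 0, 0], "fingers": 1.5}]'

```text
t: 17.58
position: [572.0, 246.5, 286.0]
ee_rot: [-3.113, -0.042, 1.133]
force: [0.2, -0.0, -0.5]
finger_gap: 0.323
```

```bash
python3 - <<'E'
from h import *
for n in C: cv2.imwrite(f"pics/{n}15.png",robot.capture(n)[:,:,::-1])
p,r=final([571.5,249.1,234.6]);go(p,r);print(robot.read_state()["qd"].round(4))
E
```

```text
t 17.68 pos [572.  246.6 286. ] rpy [-3.1131 -0.042   1.1326] F [-0.3 -0.2  0. ] gap 27.5
offset cm [-0.01 -0.   -0.  ] rot [-0.0001 -0.0001 -0.0005]
[-0.0004 -0.0003 -0.0008  0.0004  0.0005  0.0002]
```

View pics/side15.png

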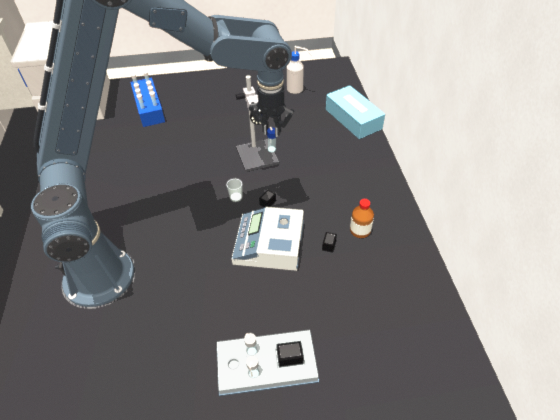

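View pics/top15.png

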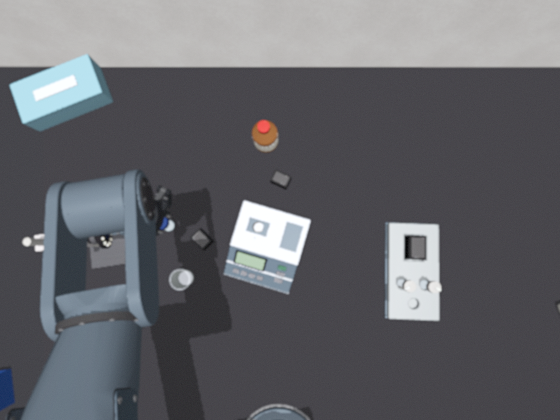

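Both views show the hood in its pocket (side (290,353), top (415,247)), the bystanders where they were, and the cell held at the focus, steady. I'm handing in.

```bash
python3 -c "
from rig import robot
print(robot.job_done())"
```

```text
the job is handed in; nothing more can be done
None
```

The hood is in its tray pocket and the blue-capped cell is held at the camera's focus. I handed the job in at about 17.7 s, but no verdict came back.

- **Hood:** I lowered it open side down until it met the pocket floor. The contact came at the height worked out for fully home (TCP at 55.7 mm), with a force of about 15 N. Later pictures show it sitting level in the pocket.
- **Cell:** I drew it straight up by the cap, and the pictures show the pads above the glass. I then turned it toward the side camera to measure where the index mark was.
- **Final pose:** By calculation the glass middle is about 130 mm from the lens, at (571.5, 249, 234.5) mm. The cell leans 2.9° to match the camera's downward look, and the mark faces the lens. The last readings showed the arm steady to within 0.1 mm and 0.001 rad of that target.
- **Checks that disagreed:**
  - **Camera heights:** The two cameras disagreed with known heights, mostly by 2–5 mm and by about 8 mm on the photometer's collar. Near the focus, the top view was about 0.8 pixel off against the robot's own position and the side view matched. I corrected the lens position from that comparison, so the focus distance could be off by 2–3 mm.
  - **Mark angle:** First estimates ranged from 138° to 153°. The close look gave about 144°, and the final side view agreed with that to a few degrees.
- **Bystanders:** The spare cells, bottle, beaker and camera look unmoved in the last pictures, as far as the arm leaves them in view.

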